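# Stand the sanding stick up in its row

## Robot

A 6-joint arm with a two-finger parallel gripper is mounted at the origin on the work surface. World frame = base frame: x ahead of the robot, y to its left, z up, the work surface at z = 0. Lengths are in m, angles in degrees, forces in N, time in s.
With the tool pointing down it reaches from about 0.35 to 0.725 m from the base axis. Payload 4.3 kg.
Tool frame: the origin (TCP) lies at the very end of the fingers, on their centre line; the grasp point (between the pads) lies grasp_offset behind it (grasp_offset is the distance from the TCP to the grasp point, in m); z points along the fingers, y is the line along which they close (so a half turn about z gives the same grasp; the last joint's range is limited). The gripper opens to 85 mm and grips with 20 to 120 N. Pads are 22 mm wide; open, the fingers measure 114 mm over their backs; the gripper's body (76 mm by 85 mm) begins 54 mm behind the grasp point. The pads swing forward as they close: fully open they stand 13 mm farther back than shut.
Start: joints at [-70.376, 21.618, 4.641, 73.018, 0, 83.68], TCP at [0.252, -0.517, 0.231] pointing down, gripper open.
Joint ranges: [-156.06, 156.06], [-48.1, 94.91], [-58.44, 69.94], [-101.28, 121.22], [-78.64, 73.56], [-180, 180]. Speed limits (degrees/s): [147.25, 147.25, 180, 180, 180, 180].

## Interface

Orientations are given as a 3x3 rotation matrix whose columns are the frame's x, y, z axes.
In Python, from rig import state, read_camera, sign_off, grasp_offset gives the robot as it stands. The module is installed in compiled form; this text tells all that it offers.
- The arm moves only by the shell command python3 -m jog 'ROWS' [FORCE]. ROWS is JSON, a list of rows, each an object of numbers: "x", "y", "z": the shift along the tool's x, y, z in units of 60 mm (1.0 is 60 mm); "wx", "wy", "wz": the turn, a rotation vector about the tool's x, y, z in rad; "jaw": the finger opening in mm, from 0 to 85.4. In form: [{"x": .., "y": .., "z": .., "wx": .., "wy": .., "wz": .., "jaw": ..}, ...]. A call has 1 to 10 rows; each row is the pose to reach, as a shift and turn from the pose commanded when the call began, along the tool's axes at that moment; what a row does not reach only later rows make up. A row lasts 1/8 s, in which the tool goes at most 62.5 mm and 10.7 degrees, less where a joint would pass 70% of its speed; a pose out of reach is approached as far as the arm can. A call with a gripper value outside its range is refused whole. The fingers move at their own pace and stop on an object; FORCE is the grip in N (left out, the last holds). Time passes only in rows, so rows that repeat a pose let the fingers close. It gives the time, the measured TCP pose, the force, the opening and the grip force at its end, in the units of the state.
- state(): the state, without advancing time (a new reading comes with each control period).
- read_camera(name): name is "side" or "top"; returns a dict with "pixels" (420x560x3 uint8, red, green, blue), "intrinsics" (3x3 intrinsics, pixels), "R" (3x3) and "t" (3): a world point X has camera coordinates R X + t. Camera axes: x right, y down, z forward; pixel columns grow to the right and rows downward; lengths in m; the calibration is good to about 2 mm. A picture is of the moment at which its call begins. There is no depth.
- sign_off(): hands the job in; it is judged then, once.
The state is a dict: "clock": time; "qpos": joint angles; "dq": joint speeds; "joint_efforts": joint torques, N m; "position": TCP position; "orientation": TCP orientation; "wrist_force": force on the tool from outside, world axes, zero at the start; "ft_torque": the same for the moment, N m; "opening": finger opening in m; "gripper_force": force on a finger pad.
Only numpy, scipy, OpenCV 4.12 (cv2) and the standard library are available. Lean on these libraries where they do the work, as an engineer would, in place of code of your own. Each camera call takes 0.05 s, during which the arm holds its last target. There are 200 camera calls.

## Task

One hand sanding stick (a turned wooden handle with a rubber ball on top and a square rubber sole) still lies in the parts bin, next to an uncarved blank. Pick it up, press its sole on the bench top so that it pivots in the fingers until it is held upright, ball up, with the gripper pointing straight down, and then stand it on its sole on the paper square in the row on the storage board, square with the board, and let go. Leave the other sticks, the blank and everything else on the bench where they are.

Things in the scene. Friction and masses are not known exactly. Their poses are not given: they have to be found in the camera images.
- stick: The workpiece, 135 mm long, about 90 g. Origin at mid-length on its axis; own z runs from sole to ball. z -67.5 to -61.5 mm: flat black rubber sole, 36 mm square; to -43.5 wooden block 36 mm square, faces square to own x, y; to +36 round stem 18-29 mm across; then a black rubber ball 36 mm across, up to +67.5. Lies on a side in a bin compartment, ball not towards the robot. Rubber grips well.
- stick_ball (a point): Centre of the stick's rubber ball, 36 mm across, a good place to pinch: on the axis, 117 mm from the sole. Pinched here at 20 N the stick keeps its angle under its own weight, turns about the ball when its sole is pushed crosswise with about 2 N, may spring back a few degrees, and slips in the fingers above some 20 N. 25 mm is free beside it for each finger.
- blank: Uncarved square stick 28 x 28 x 110 mm of pale wood, origin at its centre, z along it; lies in the other compartment. Not to be used.
- bin: Fixed plywood bin, 177 (own x) x 349 (own y) x 32 mm high, open on top, walls and floor 5 mm thick, one divider 5 mm thick across the middle (at own y=0) makes two compartments 167 x 167 mm. Origin at the centre of its underside on the bench.
- board: Fixed storage board of brown wood, 110 (own x) x 230 (own y) x 18 mm thick, origin at the centre of its underside on the bench. Three places in a row along its own y axis at y = -70, 0, +70 mm.
- spot: Flat paper square, 46 mm on a side, on the board at the one free place of the row. Origin at its centre at the board's top surface (18 mm above the bench), axes as the board.
- post_a: Sanding stick just like the workpiece, loose, standing upright on its sole at another place of the row. Origin at mid-height, 67.5 mm above the board's top.
- post_b: As post_a, at the remaining place.
- jar: Small closed glue jar, 48 mm diameter, 60 mm high, standing loose on the bench between bin and board. Origin at the centre of its underside.
- mallet: Carver's mallet lying on the bench beyond the work, 220 mm long along own x: head 90 x 60 x 50 mm at +x, handle 24 mm thick to -x. Origin at mid-length on the bench.
- gouge: Gouge lying on the bench beyond the work, 205 mm long along own x (steel blade to +x), up to 28 mm thick, origin at mid-length on the bench.
- brush: Flat brush lying on the bench beyond the work, 200 mm long along own x, ferrule 42 mm wide, 20 mm high. Origin at mid-length on the bench.
- table: The wooden bench top, fixed, surface at z = 0. Rigid.
Not all that is in view belongs to the job. Leave any pink or yellow look-alike of the stick alone.

How it is judged (in metres and radians):
On the way, in this order (a step that is already met when the one before it is completed fails the run):
1. the stick is pinched and its sole is pressed on the bench top while it or the gripper still leans (contact force between stick and the fingers above 2 N and contact force between stick and table above 0.5 N and angle between stick's own z axis and vertical below 1.35 rad and (angle between stick's own z axis and vertical above 0.22 rad or angle between the grasp point's own z axis and vertical below 2.8 rad)), for 0.1 s.
2. it is held upright, ball up, by the fingers pointing down (contact force between stick and the fingers above 2 N and angle between stick's own z axis and vertical below 0.2 rad and angle between the grasp point's own z axis and vertical above 2.85 rad), for 0.2 s.
At the end, for the whole second after the job is handed in: The stick stands released and at rest on its sole on the board, ball up (tilt under 0.06 rad), its axis within 12 mm of the paper square's centre, its faces square to the board within 0.2 rad; the two other sticks still stand (horizontal distance between stick and spot below 0.012 m and angle between each of stick, post_a, post_b's own z axis and vertical below 0.06 rad and z of stick in the frame of spot between 0.0645 and 0.0705 m and (angle between the x axis of stick and the x axis of board, either way round below 0.2 rad or angle between the x axis of stick and the y axis of board, either way round below 0.2 rad) and linear speed of stick below 0.01 m/s and contact force between stick and the fingers below 0.05 N); the robot touches nothing.
It fails at once if another sanding stick is shifted by over 10 mm or knocked over (distance of any of post_a, post_b from where it was at the start of the episode above 0.01 m).
It fails at once if the blank is shifted by over 20 mm (distance of blank from where it was at the start of the episode above 0.02 m).
It fails at once if jar, mallet, gouge or brush is shifted by over 20 mm (distance of any of jar, mallet, gouge, brush from where it was at the start of the episode above 0.02 m).
It also fails if it takes over 69 s, if anything falls off the work surface, if the arm or the gripper's body presses on something with over 40 N, if the wrist force passes 120 N, or if a joint passes its speed limit or range.

## Working session

There is one attempt and no reset: what is moved stays moved. The work goes in short steps, Python scripts to look and compute and a shell command to move; the robot and the scene stay as the last step left them, time stands still between calls to the robot, and variables do not carry over. Pictures are saved under pics/ and viewed, at most 10 in all, crops included, and the job is handed in when it is done.

```bash
mkdir -p pics
python3 - <<'E'
from rig import state, read_camera, grasp_offset
import cv2,numpy as np
print(grasp_offset)
s=state();print({k:np.round(v,3).tolist() for k,v in s.items()})
for n in("side","top"):
    c=read_camera(n);cv2.imwrite(f"pics/{n}0.png",c["pixels"][:,:,::-1])
    np.savez(f"pics/{n}0.npz",**c);print(n,c["intrinsics"],c["R"],c["t"],-c["R"].T@c["t"])
E
```

```text
0.0187
{'clock': 0.0, 'qpos': [-70.378, 21.663, 4.56, 73.02, -0.0, 83.681], 'dq': [-0.017, 0.015, -0.129, 0.096, 0.038, -0.009], 'joint_efforts': [0.001, -46.36, 26.987, 0.021, 0.0, -0.0], 'position': [0.251, -0.516, 0.23], 'orientation': [[0.899, 0.437, -0.001], [0.437, -0.899, 0.002], [0.0, -0.002, -1.0]], 'wrist_force': [-0.991, 0.23, -0.071], 'ft_torque': [-0.027, 0.018, -0.061], 'gripper_force': 0.0, 'opening': 0.085}
side [[507.58506141   0.         279.95862493]
 [  0.         507.58506141 201.01053446]
 [  0.           0.           1.        ]] [[ 0.94616277 -0.3233068   0.01577109]
 [-0.19912807 -0.61978056 -0.7590916 ]
 [ 0.25519409  0.71508375 -0.65079275]] [-0.50149131  0.19789256  1.32783889] [ 0.17504173 -0.9890016   1.02227558]
top [[402.30241801   0.         279.26457585]
 [  0.         402.30241801 205.36727624]
 [  0.           0.           1.        ]] [[-0.02591578 -0.9993015   0.02692365]
 [-0.99831052  0.02447021 -0.05270026]
 [ 0.05200462 -0.02824394 -0.99824736]] [0.03338587 0.53709384 1.2217177 ] [0.47351669 0.05472587 1.24698258]
```

View pics/top0.png

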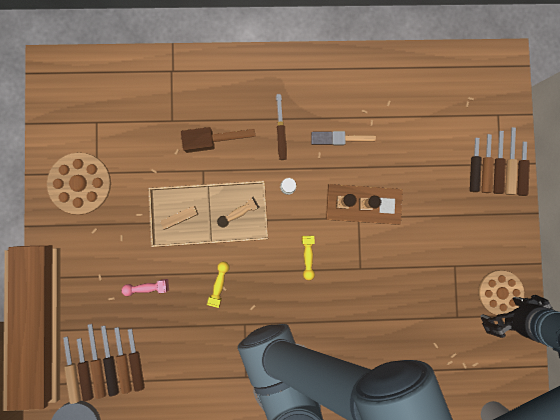

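View pics/side0.png

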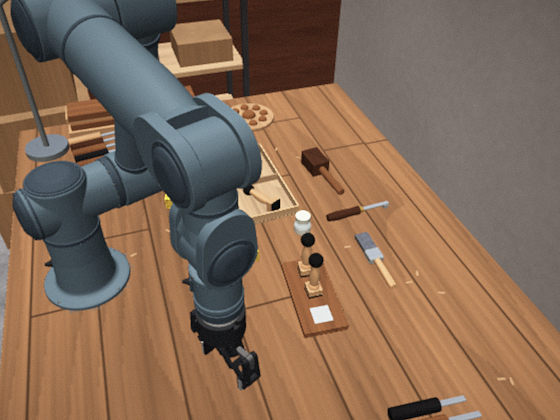

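Top view: the arm is at lower right. The bin has the blank at (180,217) and a stick with its ball at (223,221) and sole at (256,203). The board has two standing sticks at about (350,200) and (376,202), and the paper at (387,206). Candidates for the stick are the bin one, pink (145,288), and yellow (218,285) and (308,258). Only the one in the bin has wood with black rubber, so I confirm it in a crop.

Run:
```python
import cv2,numpy as np
t=cv2.imread("pics/top0.png")[175:255,145:275];s=cv2.imread("pics/side0.png")[170:340,235:355]
a=cv2.resize(t,None,fx=3.5,fy=3.5,interpolation=2);b=cv2.resize(s,None,fx=2.8,fy=2.8,interpolation=2)
o=np.zeros((max(a.shape[0],b.shape[0]),a.shape[1]+b.shape[1],3),np.uint8)
o[:a.shape[0],:a.shape[1]]=a;o[:b.shape[0],a.shape[1]:]=b
cv2.imwrite("pics/crop.png",o);print(o.shape)
# dark rubber & white blobs
for n in("top","side"):
    im=cv2.imread(f"pics/{n}0.png");m={"dark":(im.max(2)<50),"white":(im.min(2)>175)}
    for k,v in m.items():
        c,l,st,ce=cv2.connectedComponentsWithStats(v.astype(np.uint8))
        x0,x1,y0,y1=((145,410,170,255) if n=="top" else (240,350,170,340))
        for i in range(1,c):
            if st[i,4]>8 and x0<ce[i][0]<x1 and y0<ce[i][1]<y1: print(n,k,st[i],ce[i].round(1))
```

```text
(476, 791, 3)
top dark [369 196   8   5   9] [372.1 197.1]
top white [281 178  15  14 163] [288.2 184.8]
top white [380 198  15  15 198] [387.2 205.5]
side dark [244 177  15  18  79] [249.  186.7]
side dark [272 200   8  10  61] [275.7 205. ]
side dark [327 216  11   5  15] [330.8 218.7]
side dark [301 233  14  14 143] [307.4 239.5]
side dark [309 253  14  15 156] [315.5 260. ]
side white [295 210  16  11 131] [302.6 215.2]
side white [294 222  16   9  94] [301.7 226.3]
side white [310 305  23  19 301] [320.9 313.9]
```

View pics/crop.png

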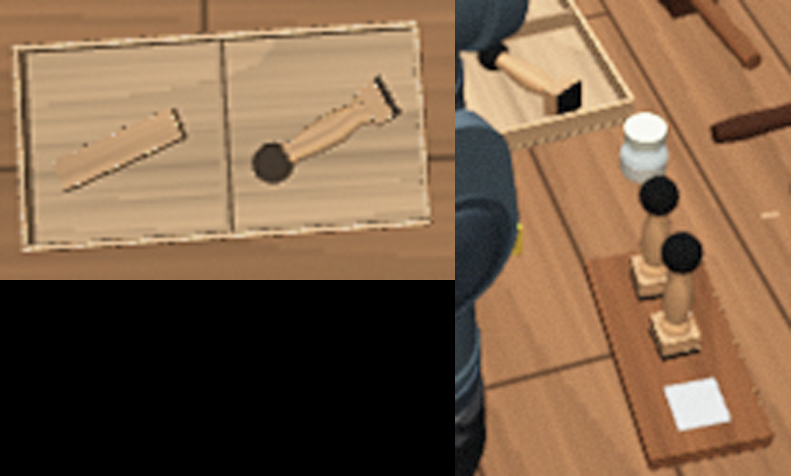

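The crop confirms it: the bin stick has a black ball at top (222.7,221.3) and a black sole at (255.9,202.7), and the blank is in the left compartment.

```bash
cat > h.py <<'E'
import numpy as np,cv2
from rig import *
C={n:dict(np.load(f"pics/{n}0.npz")) for n in("top","side")}
def ray(n,p):
    c=C[n];d=c["R"].T@np.linalg.solve(c["intrinsics"],[p[0],p[1],1.]);return -c["R"].T@c["t"],d/np.linalg.norm(d)
def plane(n,p,z):
    o,d=ray(n,p);return o+d*(z-o[2])/d[2]
def tri(a,b):
    (o,d),(q,e)=ray("top",a),ray("side",b)
    s=np.linalg.lstsq(np.c_[d,-e],q-o,rcond=None)[0];A,B=o+s[0]*d,q+s[1]*e
    return (A+B)/2,np.linalg.norm(A-B)
def circ(n,box,thr=75):
    x0,x1,y0,y1=box;m=(C[n]["pixels"][y0:y1,x0:x1].max(2)<thr).astype(np.uint8)
    k=cv2.findContours(m,0,2)[0];k=max(k,key=cv2.contourArea);(x,y),r=cv2.minEnclosingCircle(k)
    M=cv2.moments(m if 0 else k);return (M["m10"]/M["m00"]+x0,M["m01"]/M["m00"]+y0),r
E
python3 - <<'E'
from h import *
np.set_printoptions(precision=4,suppress=True)
b,r=circ("top",(212,233,210,232));print("ball",b,r,plane("top",b,.023))
print("sole",plane("top",(255.9,202.7),.023))
print("ball tri",tri(b,(248.9,188.5)))
print("sole tri",tri((255.9,202.7),(275.7,205)))
for tb,sb in(((338,362,190,212),(296,316,229,250)),((366,386,192,212),(306,326,250,270))):
    bt,r1=circ("top",tb,60);bs,r2=circ("side",sb,60);print("post",bt,r1,bs,r2,tri(bt,bs))
print("paper",tri((387.2,205.5),(320.9,313.9)))
for n,box in(("top",(375,402,193,218)),("side",(300,345,300,330))):
    x0,x1,y0,y1=box;m=(C[n]["pixels"][y0:y1,x0:x1].min(2)>150).astype(np.uint8)
    k=max(cv2.findContours(m,0,2)[0],key=cv2.contourArea);q=cv2.boxPoints(cv2.minAreaRect(k))+[x0,y0]
    if n=="side": q=cv2.approxPolyDP(k,4,True)[:,0]+[x0,y0]
    P=np.array([plane(n,a,.018) for a in q]);print(n,P,P.mean(0));D=np.diff(P,axis=0);print(np.degrees(np.arctan2(D[:,1],D[:,0])),np.hypot(D[:,0],D[:,1]))
print("jar top",plane("top",(288.2,184.8),.06))
# board corners & bin corners approximate from top crop
for p in((329,184.5),(403,189.5),(401,223),(327,219)): print("board",plane("top",p,.018))
for p in((149.5,188.5),(265,181),(268,238.5),(152,246)): print("bin",plane("top",p,.032))
E
```

```text
ball (222.19248826291079, 221.23474178403757) 5.350155830383301 [0.4934 0.1943 0.023 ]
sole [0.5472 0.091  0.023 ]
ball tri (array([0.4937, 0.1941, 0.0239]), np.float64(0.0005775310495466651))
sole tri (array([0.547 , 0.0908, 0.0273]), np.float64(0.0002875009832280209))
post (349.3469387755102, 199.58673469387756) 5.956206798553467 (307.40551181102364, 239.5) 6.670932292938232 (array([ 0.5418, -0.1722,  0.1338]), np.float64(0.002104436607201827))
post (374.1301247771836, 201.37611408199643) 5.948209285736084 (315.6, 259.90714285714284) 7.0706562995910645 (array([ 0.5354, -0.2417,  0.1335]), np.float64(0.0015518534709316532))
paper (array([ 0.5283, -0.3126,  0.0178]), np.float64(0.0014200915336066975))
top [[ 0.5097 -0.288   0.018 ]
 [ 0.5541 -0.2938  0.018 ]
 [ 0.549  -0.3385  0.018 ]
 [ 0.5045 -0.3326  0.018 ]] [ 0.5293 -0.3132  0.018 ]
[ -7.4638 -96.5509 172.4215] [0.0448 0.045  0.0448]
side [[ 0.552  -0.2926  0.018 ]
 [ 0.5089 -0.288   0.018 ]
 [ 0.5041 -0.3327  0.018 ]
 [ 0.546  -0.3374  0.018 ]] [ 0.5277 -0.3127  0.018 ]
[173.9424 -96.1157  -6.4281] [0.0433 0.045  0.0422]
jar top [ 0.5958 -0.0069  0.06  ]
board [ 0.5981 -0.1349  0.018 ]
board [ 0.5773 -0.364   0.018 ]
board [ 0.474  -0.3534  0.018 ]
board [ 0.4921 -0.1253  0.018 ]
bin [0.5971 0.4091 0.032 ]
bin [0.6118 0.0617 0.032 ]
bin [0.4378 0.0568 0.032 ]
bin [0.4247 0.4033 0.032 ]
```

Ball at (0.494, 0.194), z 24 mm (expected 23). Sole centre is 116.5 mm away (expected 117). Paper at (0.528, -0.312), z 18 mm, with board yaw of about -5.5°. The measurements agree with the given sizes, so I go above the ball with the fingers closing across the stick.

```bash
cat >> h.py <<'E'
from scipy.spatial.transform import Rotation as Ro
def frame(xdeg,tilt=0):  # tool down, x axis at xdeg; tilted by tilt deg about tool y
    a=np.radians(xdeg);x=np.array([np.cos(a),np.sin(a),0]);z=np.array([0,0,-1.])
    return np.c_[x,np.cross(z,x),z]@Ro.from_euler("y",tilt,degrees=True).as_matrix()
def delta(p,R):
    s=state();Q=np.array(s["orientation"])
    return (Q.T@(np.array(p)-s["position"])/.06).round(3),Ro.from_matrix(Q.T@R).as_rotvec().round(4)
E
python3 -m jog '[{"x":8.8,"y":-8.89,"z":0.5,"wz":-1.593,"jaw":48},{"x":8.8,"y":-8.89,"z":0.5,"wz":-1.593,"jaw":48},{"x":8.8,"y":-8.89,"z":0.5,"wz":-1.593,"jaw":48},{"x":8.8,"y":-8.89,"z":0.5,"wz":-1.593,"jaw":48},{"x":8.8,"y":-8.89,"z":0.5,"wz":-1.593,"jaw":48},{"x":8.8,"y":-8.89,"z":0.5,"wz":-1.593,"jaw":48},{"x":8.8,"y":-8.89,"z":0.5,"wz":-1.593,"jaw":48},{"x":8.8,"y":-8.89,"z":0.5,"wz":-1.593,"jaw":48},{"x":8.8,"y":-8.89,"z":0.5,"wz":-1.593,"jaw":48},{"x":8.8,"y":-8.89,"z":0.5,"wz":-1.593,"jaw":48}]' 20
python3 -c "
from h import *;print(delta([.4935,.194,.12],frame(117.2)),state()['qpos'])"
```

```text
(array([ 8.809, -8.88 ,  1.858]), array([-1.3000e-03, -1.6000e-03, -1.5928e+00])) [-7.03772908e+01  2.16589123e+01  4.57219781e+00  7.30166303e+01
 -1.16993859e-03  8.36821631e+01]invalid input at $[0]: expected keys x, y, z, wx, wy, wz, jaw
```

```bash
python3 -m jog '[{"x":8.8,"y":-8.89,"z":0.5,"wx":0,"wy":0,"wz":-1.593,"jaw":48},{"x":8.8,"y":-8.89,"z":0.5,"wx":0,"wy":0,"wz":-1.593,"jaw":48},{"x":8.8,"y":-8.89,"z":0.5,"wx":0,"wy":0,"wz":-1.593,"jaw":48},{"x":8.8,"y":-8.89,"z":0.5,"wx":0,"wy":0,"wz":-1.593,"jaw":48},{"x":8.8,"y":-8.89,"z":0.5,"wx":0,"wy":0,"wz":-1.593,"jaw":48},{"x":8.8,"y":-8.89,"z":0.5,"wx":0,"wy":0,"wz":-1.593,"jaw":48},{"x":8.8,"y":-8.89,"z":0.5,"wx":0,"wy":0,"wz":-1.593,"jaw":48},{"x":8.8,"y":-8.89,"z":0.5,"wx":0,"wy":0,"wz":-1.593,"jaw":48},{"x":8.8,"y":-8.89,"z":0.5,"wx":0,"wy":0,"wz":-1.593,"jaw":48},{"x":8.8,"y":-8.89,"z":0.5,"wx":0,"wy":0,"wz":-1.593,"jaw":48}]' 20
python3 -c "
from h import *;print(delta([.4935,.194,.12],frame(117.2)),state()['qpos'])"
```

```text
clock: 1.35
position: [0.4526, 0.0763, 0.2061]
orientation: [[-0.458, 0.889, 0.0], [0.889, 0.458, -0.0], [-0.0, -0.0, -1.0]]
wrist_force: [0.8, -1.6, 0.1]
opening: 0.048
gripper_force: 0.0
(array([1.433, 1.505, 1.434]), array([-0.0002,  0.0004,  0.001 ])) [ 1.65378256e+00  8.82116500e+00 -1.62747801e+01  6.49028647e+01
 -2.43252352e-02  6.43951694e+01]
```

```bash
python3 -m jog '[{"x":1.43,"y":1.5,"z":1.43,"wx":0,"wy":0,"wz":0,"jaw":48},{"x":1.43,"y":1.5,"z":1.43,"wx":0,"wy":0,"wz":0,"jaw":48},{"x":1.43,"y":1.5,"z":1.43,"wx":0,"wy":0,"wz":0,"jaw":48},{"x":1.43,"y":1.5,"z":1.43,"wx":0,"wy":0,"wz":0,"jaw":48},{"x":1.43,"y":1.5,"z":1.43,"wx":0,"wy":0,"wz":0,"jaw":48}]' 20
python3 - <<'E'
from h import *
print(delta([.4935,.194,.0065],frame(117.2)),state()['qpos'])
a,b=[read_camera(n)["pixels"][:,:,::-1] for n in("top","side")]
o=np.hstack([cv2.resize(a[165:265,145:285],(560,400)),cv2.resize(b[130:230,200:260],(240,400))])
cv2.imwrite("pics/above.png",o)
E
```

```text
clock: 1.98
position: [0.4934, 0.1907, 0.1213]
orientation: [[-0.456, 0.89, 0.0], [0.89, 0.456, -0.001], [-0.001, 0.0, -1.0]]
wrist_force: [-0.6, -1.0, 1.0]
opening: 0.048
gripper_force: 0.0
(array([0.05 , 0.026, 1.913]), array([ 0.0001,  0.0007, -0.0008])) [ 1.42805616e+01  1.97329158e+01 -1.49209270e+01  5.53287256e+01
 -3.99671586e-02  7.71275107e+01]
```

View pics/above.png

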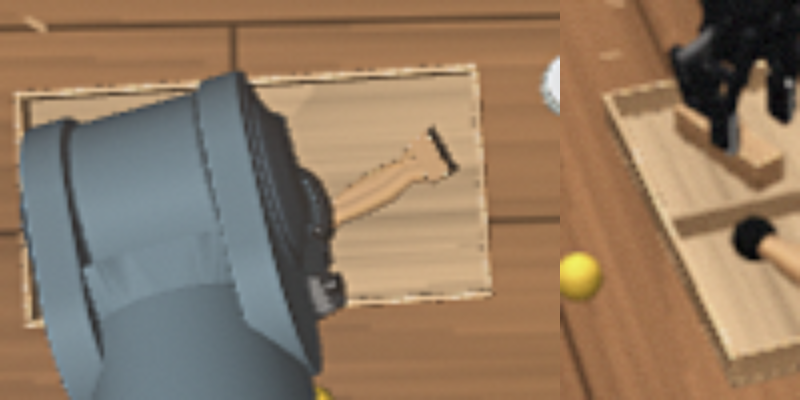

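The gripper is above the ball. The side view, now clear, shows the ball at about (248.8,189.5), which agrees with the estimate.

```bash
python3 -m jog '[{"x":0,"y":0,"z":0.8,"wx":0,"wy":0,"wz":0,"jaw":50},{"x":0,"y":0,"z":1.4,"wx":0,"wy":0,"wz":0,"jaw":50},{"x":0,"y":0,"z":1.4,"wx":0,"wy":0,"wz":0,"jaw":50},{"x":0,"y":0,"z":1.4,"wx":0,"wy":0,"wz":0,"jaw":50},{"x":0,"y":0,"z":1.4,"wx":0,"wy":0,"wz":0,"jaw":50}]' 20
python3 - <<'E'
from h import *
print(delta([.4937,.194,.0065],frame(117.2)))
C["side"]=read_camera("side");b,r=circ("side",(236,262,176,203),55);print(b,r)
E
```

```text
clock: 2.7
position: [0.4951, 0.1919, 0.0387]
orientation: [[-0.457, 0.889, 0.004], [0.889, 0.457, 0.001], [-0.001, 0.004, -1.0]]
wrist_force: [0.4, -0.0, 0.7]
opening: 0.05
gripper_force: 0.0
(array([ 0.043, -0.007,  0.536]), array([ 0.0038,  0.001 , -0.0001]))
(240.20833333333334, 180.48511904761904) 6.800835609436035
```

```bash
python3 -m jog '[{"x":0.03,"y":0,"z":0.3,"wx":0,"wy":0,"wz":0,"jaw":50},{"x":0.03,"y":0,"z":0.53,"wx":0,"wy":0,"wz":0,"jaw":50},{"x":0.03,"y":0,"z":0.53,"wx":0,"wy":0,"wz":0,"jaw":50},{"x":0.03,"y":0,"z":0.53,"wx":0,"wy":0,"wz":0,"jaw":50},{"x":0.03,"y":0,"z":0.53,"wx":0,"wy":0,"wz":0,"jaw":30},{"x":0.03,"y":0,"z":0.53,"wx":0,"wy":0,"wz":0,"jaw":30},{"x":0.03,"y":0,"z":0.53,"wx":0,"wy":0,"wz":0,"jaw":30},{"x":0.03,"y":0,"z":0.53,"wx":0,"wy":0,"wz":0,"jaw":30}]' 20
```

```text
clock: 3.75
position: [0.4934, 0.1936, 0.0054]
orientation: [[-0.457, 0.889, 0.002], [0.889, 0.457, 0.001], [-0.0, 0.002, -1.0]]
wrist_force: [-0.2, 0.3, 5.7]
opening: 0.0348
gripper_force: 19.9
```

```bash
python3 -m jog '[{"x":0,"y":0,"z":-0.3,"wx":0,"wy":0,"wz":0,"jaw":30},{"x":0,"y":0,"z":-0.8,"wx":0,"wy":0,"wz":0,"jaw":30},{"x":0,"y":0,"z":-1.4,"wx":0,"wy":0,"wz":0,"jaw":30},{"x":0,"y":0,"z":-2.0,"wx":0,"wy":0,"wz":0,"jaw":30},{"x":0,"y":0,"z":-2.7,"wx":0,"wy":0,"wz":0,"jaw":30},{"x":0,"y":0,"z":-3.3,"wx":0,"wy":0,"wz":0,"jaw":30},{"x":0,"y":0,"z":-3.3,"wx":0,"wy":0,"wz":0,"jaw":30}]' 20
python3 - <<'E'
from h import *
B=lambda ball,t:np.array(ball)+frame(84.5,t)[:,2]*.0176
print(delta([.40,-.15,.20],frame(84.5,0)))
print("tilted",delta(B([.40,-.15,.19],60),frame(84.5,60)))
E
```

```text
clock: 4.62
position: [0.4941, 0.1937, 0.2051]
orientation: [[-0.457, 0.889, 0.005], [0.889, 0.457, 0.001], [-0.001, 0.005, -1.0]]
wrist_force: [0.8, 0.2, -2.5]
opening: 0.0344
gripper_force: 20.2
(array([-4.377, -4.014,  0.071]), array([ 4.80e-03, -2.00e-04,  5.71e-01]))
tilted (array([-4.163, -3.878,  0.385]), array([-0.2943,  1.0173,  0.5199]))
```

```bash
python3 -m jog '[{"x":-0.5,"y":-0.45,"z":0,"wx":0,"wy":0,"wz":0.1,"jaw":30},{"x":-1.2,"y":-1.1,"z":0,"wx":0,"wy":0,"wz":0.2,"jaw":30},{"x":-1.8,"y":-1.7,"z":0,"wx":0,"wy":0,"wz":0.3,"jaw":30},{"x":-2.5,"y":-2.3,"z":0,"wx":0,"wy":0,"wz":0.4,"jaw":30},{"x":-3.1,"y":-2.9,"z":0,"wx":0,"wy":0,"wz":0.5,"jaw":30},{"x":-3.7,"y":-3.4,"z":0,"wx":0,"wy":0,"wz":0.57,"jaw":30},{"x":-4.2,"y":-3.85,"z":0,"wx":0,"wy":0,"wz":0.57,"jaw":30},{"x":-4.38,"y":-4.01,"z":0,"wx":0,"wy":0,"wz":0.57,"jaw":30},{"x":-4.38,"y":-4.01,"z":0,"wx":0,"wy":0,"wz":0.57,"jaw":30},{"x":-4.38,"y":-4.01,"z":0,"wx":0,"wy":0,"wz":0.57,"jaw":30}]' 20
python3 - <<'E'
from h import *
B=lambda ball,t:np.array(ball)+frame(84.5,t)[:,2]*.0176
print("tilted",delta(B([.40,-.15,.18],60),frame(84.5,60)),state()["qpos"])
E
```

```text
clock: 5.88
position: [0.3985, -0.1493, 0.2021]
orientation: [[0.094, 0.996, -0.001], [0.996, -0.094, 0.001], [0.001, -0.001, -1.0]]
wrist_force: [0.3, 0.7, -0.7]
opening: 0.0346
gripper_force: 20.3
tilted (array([0.243, 0.027, 0.516]), array([-0.0022,  1.0461,  0.0015])) [-2.91110212e+01  5.20929092e+00 -2.10645327e+01  6.38065661e+01
  3.10085180e-02  6.62587887e+01]
```

```bash
python3 -m jog '[{"x":0.05,"y":0,"z":0.1,"wx":0,"wy":0.15,"wz":0,"jaw":30},{"x":0.1,"y":0,"z":0.2,"wx":0,"wy":0.3,"wz":0,"jaw":30},{"x":0.15,"y":0,"z":0.3,"wx":0,"wy":0.45,"wz":0,"jaw":30},{"x":0.18,"y":0,"z":0.4,"wx":0,"wy":0.6,"wz":0,"jaw":30},{"x":0.2,"y":0.02,"z":0.45,"wx":0,"wy":0.75,"wz":0,"jaw":30},{"x":0.22,"y":0.02,"z":0.5,"wx":0,"wy":0.9,"wz":0,"jaw":30},{"x":0.24,"y":0.03,"z":0.52,"wx":0,"wy":1.046,"wz":0,"jaw":30},{"x":0.24,"y":0.03,"z":0.52,"wx":0,"wy":1.046,"wz":0,"jaw":30},{"x":0.24,"y":0.03,"z":0.52,"wx":0,"wy":1.046,"wz":0,"jaw":30}]' 20
python3 - <<'E'
from h import *
s=state();print(np.array(s["position"])-np.array(s["orientation"])[:,2]*.0176,s["qpos"])
a,b=[read_camera(n)["pixels"][:,:,::-1] for n in("top","side")]
o=np.hstack([cv2.resize(a[170:320,300:430],(390,450)),cv2.resize(b[190:380,180:350],(403,450))])
cv2.imwrite("pics/tilt.png",o)
E
```

```text
clock: 7.0
position: [0.4024, -0.1359, 0.1719]
orientation: [[0.046, 0.996, 0.081], [0.502, -0.093, 0.86], [0.864, 0.001, -0.504]]
wrist_force: [-0.1, 0.1, -1.2]
opening: 0.0343
gripper_force: 20.3
[ 0.40094912 -0.15099019  0.18072524] [-53.48109177  41.87919704  -2.58795882  97.43977433  35.22924032
  24.25376338]
```

View pics/tilt.png

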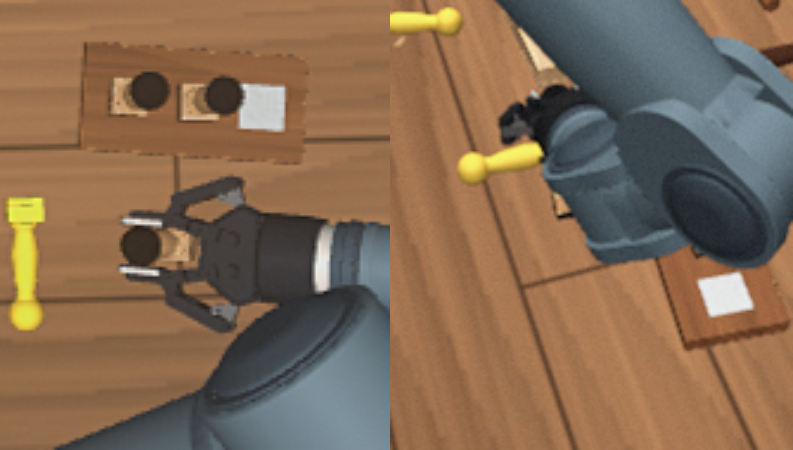

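The top crop shows the stick hanging from the fingers: ball at (140,245), block below it at (178,245). The area under it is clear. Lower towards contact.

```bash
python3 -m jog '[{"x":-0.4,"y":0,"z":0.23,"wx":0,"wy":0,"wz":0,"jaw":30},{"x":-0.8,"y":0,"z":0.46,"wx":0,"wy":0,"wz":0,"jaw":30},{"x":-0.95,"y":0,"z":0.55,"wx":0,"wy":0,"wz":0,"jaw":30},{"x":-0.95,"y":0,"z":0.55,"wx":0,"wy":0,"wz":0,"jaw":30}]' 20
python3 -m jog '[{"x":-0.02,"y":0,"z":0.01,"wx":0,"wy":0,"wz":0,"jaw":30},{"x":-0.04,"y":0,"z":0.02,"wx":0,"wy":0,"wz":0,"jaw":30},{"x":-0.04,"y":0,"z":0.02,"wx":0,"wy":0,"wz":0,"jaw":30}]' 20
python3 - <<'E'
from h import *
s=state();print(np.array(s["position"])-np.array(s["orientation"])[:,2]*.0176,s["wrist_force"])
E
```

```text
clock: 7.6
position: [0.402, -0.1361, 0.1067]
orientation: [[0.046, 0.996, 0.082], [0.5, -0.094, 0.861], [0.865, 0.001, -0.502]]
wrist_force: [-0.0, -0.1, -1.0]
opening: 0.0346
gripper_force: 20.3
clock: 7.98
position: [0.4021, -0.1365, 0.1034]
orientation: [[0.047, 0.995, 0.083], [0.499, -0.095, 0.861], [0.865, 0.001, -0.501]]
wrist_force: [0.9, 0.4, 0.3]
opening: 0.0346
gripper_force: 20.3
[ 0.40060558 -0.15169944  0.11225186] [0.88822565 0.43301833 0.30759277]
```

```bash
python3 -m jog '[{"x":-0.03,"y":0,"z":0.02,"wx":0,"wy":0,"wz":0,"jaw":30},{"x":-0.06,"y":0,"z":0.04,"wx":0,"wy":0,"wz":0,"jaw":30},{"x":-0.06,"y":0,"z":0.04,"wx":0,"wy":0,"wz":0,"jaw":30}]' 20
python3 - <<'E'
from h import *
s=state();R=np.array(s["orientation"]);b=np.array(s["position"])-R[:,2]*.0176;print(b,s["wrist_force"])
corner=b[1]-.043
for th,ph in((25,50),(20,40),(15,30),(10,20),(5,10),(0,0),(-3,0)):
    t=np.radians(th);y=corner+.117*np.sin(t)-.018*np.cos(t);z=.117*np.cos(t)+.018*abs(np.sin(t))-.0025
    print(th,ph,delta(np.array([.4005,y,z])+frame(84.5,ph)[:,2]*.0176,frame(84.5,ph)))
E
```

```text
clock: 8.35
position: [0.4024, -0.134, 0.1019]
orientation: [[0.05, 0.995, 0.085], [0.492, -0.098, 0.865], [0.869, -0.001, -0.495]]
wrist_force: [2.3, 5.6, 13.7]
opening: 0.0345
gripper_force: 20.5
[ 0.40089677 -0.14918266  0.11058218] [ 2.31544468  5.58518275 13.66900292]
25 50 (array([-0.126,  0.009, -0.152]), array([ 0.0013, -0.1804, -0.0027]))
20 40 (array([-0.222,  0.026, -0.331]), array([ 0.001 , -0.355 , -0.0028]))
15 30 (array([-0.329,  0.043, -0.513]), array([ 0.0008, -0.5295, -0.0029]))
10 20 (array([-0.446,  0.06 , -0.696]), array([ 5.00e-04, -7.04e-01, -3.00e-03]))
5 10 (array([-0.569,  0.077, -0.88 ]), array([ 3.000e-04, -8.786e-01, -3.100e-03]))
0 0 (array([-0.699,  0.094, -1.06 ]), array([ 0.    , -1.0531, -0.0031]))
-3 0 (array([-0.738,  0.104, -1.155]), array([ 0.    , -1.0531, -0.0031]))
```

```bash
python3 -m jog '[{"x":-0.045,"y":0,"z":-0.085,"wx":0,"wy":-0.09,"wz":0,"jaw":30},{"x":-0.09,"y":0.01,"z":-0.17,"wx":0,"wy":-0.18,"wz":0,"jaw":30},{"x":-0.14,"y":0.02,"z":-0.26,"wx":0,"wy":-0.27,"wz":0,"jaw":30},{"x":-0.19,"y":0.025,"z":-0.35,"wx":0,"wy":-0.355,"wz":0,"jaw":30}]' 20
python3 - <<'E'
from h import *
s=state();R=np.array(s["orientation"]);b=np.array(s["position"])-R[:,2]*.0176;print(b,s["wrist_force"])
corner=-.192
for th,ph in((20,40),(15,30),(10,20),(5,10),(0,0),(-4,0)):
    t=np.radians(th);y=corner+.117*np.sin(t)-.018*np.cos(t);z=.117*np.cos(t)+.018*abs(np.sin(t))
    print(th,ph,y,z,delta(np.array([.4005,y,z])+frame(84.5,ph)[:,2]*.0176,frame(84.5,ph)))
a,b=[read_camera(n)["pixels"][:,:,::-1] for n in("top","side")]
o=np.hstack([cv2.resize(a[210:300,310:400],(400,400)),cv2.resize(b[220:320,200:300],(400,400))])
cv2.imwrite("pics/press.png",o)
E
```

```text
clock: 8.85
position: [0.4011, -0.1597, 0.1001]
orientation: [[0.074, 0.995, 0.061], [0.768, -0.096, 0.633], [0.636, 0.0, -0.772]]
wrist_force: [0.7, 2.0, 1.2]
opening: 0.0345
gripper_force: 20.6
[ 0.40001248 -0.170887    0.11363677] [0.65051832 1.99250019 1.23129979]
20 40 -0.1688981104050431 0.11610039921181332 (array([ 0.055,  0.005, -0.01 ]), array([-0.0001,  0.0087,  0.0004]))
15 30 -0.1791048365962083 0.11767206448766637 (array([-0.11 ,  0.021, -0.142]), array([-0.    , -0.1658,  0.0004]))
10 20 -0.18940970276718888 0.1183481743004331 (array([-0.284,  0.038, -0.272]), array([ 0.    , -0.3403,  0.0004]))
5 10 -0.19973428266417542 0.11812358304619208 (array([-0.466,  0.054, -0.4  ]), array([ 1.000e-04, -5.149e-01,  4.000e-04]))
0 0 -0.21 0.117 (array([-0.651,  0.07 , -0.522]), array([ 1.000e-04, -6.894e-01,  4.000e-04]))
-4 0 -0.2181176603327395 0.11797061040779369 (array([-0.745,  0.083, -0.621]), array([ 1.000e-04, -6.894e-01,  4.000e-04]))
```

View pics/press.png

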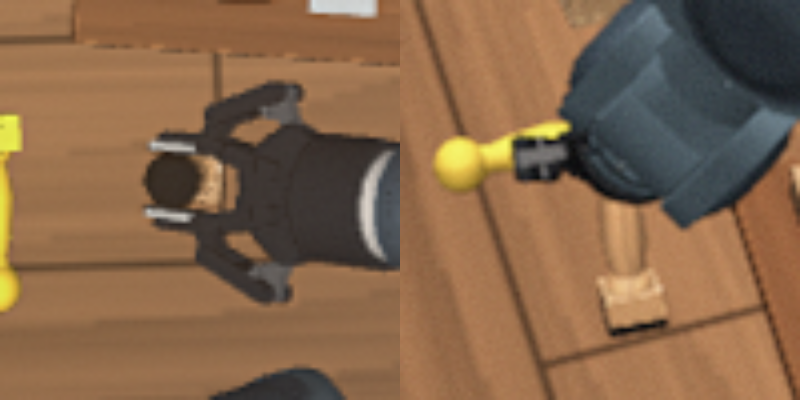

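Side view shows the sole resting on the bench at crop (635,325), stick leaning and being turned. Continue with slightly more press.

```bash
python3 -m jog '[{"x":-0.06,"y":0.01,"z":-0.02,"wx":0,"wy":-0.08,"wz":0,"jaw":30},{"x":-0.14,"y":0.02,"z":-0.1,"wx":0,"wy":-0.166,"wz":0,"jaw":30},{"x":-0.225,"y":0.03,"z":-0.165,"wx":0,"wy":-0.25,"wz":0,"jaw":30},{"x":-0.315,"y":0.04,"z":-0.235,"wx":0,"wy":-0.34,"wz":0,"jaw":30},{"x":-0.315,"y":0.04,"z":-0.235,"wx":0,"wy":-0.34,"wz":0,"jaw":30}]' 20
python3 - <<'E'
from h import *
s=state();R=np.array(s["orientation"]);b=np.array(s["position"])-R[:,2]*.0176;print(b,s["wrist_force"])
corner=-.192
for th,ph in((5,10),(0,0),(-4,0)):
    t=np.radians(th);y=corner+.117*np.sin(t)-.018*np.cos(t);z=.117*np.cos(t)+.018*abs(np.sin(t))
    print(th,ph,y,z,delta(np.array([.4005,y,z])+frame(84.5,ph)[:,2]*.0176,frame(84.5,ph)))
E
```

```text
clock: 9.57
position: [0.401, -0.183, 0.0982]
orientation: [[0.088, 0.996, 0.032], [0.934, -0.093, 0.344], [0.345, -0.0, -0.939]]
wrist_force: [0.3, 0.8, -0.8]
opening: 0.035
gripper_force: 20.5
[ 0.40040863 -0.18903935  0.11475044] [ 0.2936449   0.81613985 -0.84469347]
5 10 -0.19973428266417542 0.11812358304619208 (array([-0.199,  0.018, -0.119]), array([-0.0008, -0.1778,  0.0024]))
0 0 -0.21 0.117 (array([-0.415,  0.034, -0.173]), array([-0.0006, -0.3523,  0.0024]))
-4 0 -0.2181176603327395 0.11797061040779369 (array([-0.535,  0.047, -0.235]), array([-0.0006, -0.3523,  0.0024]))
```

```bash
cat >> h.py <<'E'
def stick():
    s=state();R=np.array(s["orientation"]);b=np.array(s["position"])-R[:,2]*.0176
    c=read_camera("side");im=c["pixels"]
    cv2.imwrite("pics/s.png",im[:,:,::-1])
    hsv=cv2.cvtColor(im,cv2.COLOR_RGB2HSV)
    return b,c
E
python3 - <<'E'
from h import *
b,c=stick();im=c["pixels"]
o=im[210:330,190:310,::-1];cv2.imwrite("pics/p2.png",cv2.resize(o,(600,600),interpolation=2))
def pr(X): p=c["intrinsics"]@(c["R"]@X+c["t"]);return p[:2]/p[2]
a=np.array([-.094,-.996,0])
for th in(0,10,20,30,40):
    t=np.radians(th);print(th,((pr(b+.117*(np.sin(t)*a-np.cos(t)*np.array([0,0,1])))-[190,210])*5).round())
E
```

```text
0 [329. 419.]
10 [337. 448.]
20 [345. 472.]
30 [352. 491.]
40 [359. 503.]
```

View pics/p2.png

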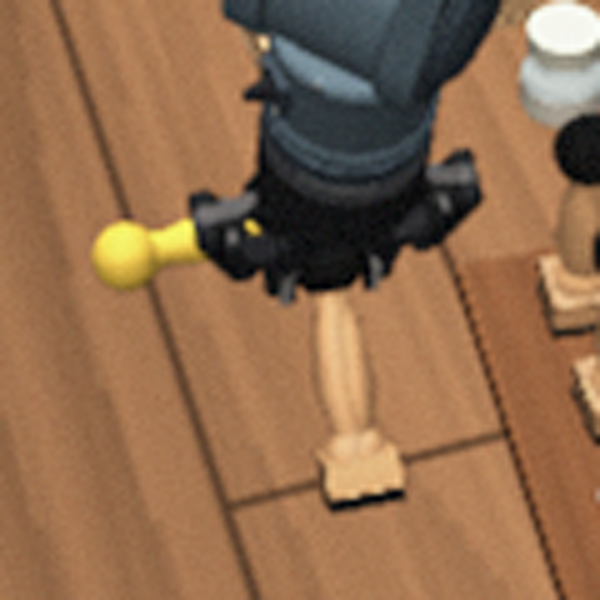

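Sole at about crop (367,495): the stick leans about 27° and is just off the bench. Press down again, then sweep with a deeper press.

```bash
cat >> h.py <<'E'
def plan(corner,lst,press=.003):
    s=state();R=np.array(s["orientation"]);b=np.array(s["position"])-R[:,2]*.0176;print(b.round(4),np.round(s["wrist_force"],1))
    for th,ph in lst:
        t=np.radians(th);d=corner+.117*np.sin(t)-.018*np.cos(t);z=.117*np.cos(t)+.018*abs(np.sin(t))-press
        B=np.array([.4005+.094*(d+.189),d,z]);print(th,ph,*delta(B+frame(84.5,ph)[:,2]*.0176,frame(84.5,ph)))
E
python3 -c "
from h import *;plan(-.228,[(28,20),(24,20),(20,20),(15,18),(10,14),(5,8),(0,0),(-4,0)])"
```

```text
[ 0.4002 -0.1891  0.1144] [-0.5  0.6 -1.1]
28 20 [-0.031  0.005  0.09 ] [-0.0016 -0.0044  0.0013]
24 20 [-0.141  0.005  0.006] [-0.0016 -0.0044  0.0013]
20 20 [-0.256  0.005 -0.07 ] [-0.0016 -0.0044  0.0013]
15 18 [-0.417  0.006 -0.154] [-0.0016 -0.0393  0.0014]
10 14 [-0.596  0.006 -0.226] [-0.0016 -0.1091  0.0014]
5 8 [-0.79   0.006 -0.287] [-0.0015 -0.2138  0.0015]
0 0 [-0.997  0.006 -0.341] [-0.0014 -0.3534  0.0016]
-4 0 [-1.118  0.006 -0.403] [-0.0014 -0.3534  0.0016]
```

```bash
python3 -m jog '[{"x":-0.03,"y":0,"z":0.08,"wx":0,"wy":0,"wz":0,"jaw":30},{"x":-0.03,"y":0,"z":0.1,"wx":0,"wy":0,"wz":0,"jaw":30},{"x":-0.085,"y":0,"z":0.05,"wx":0,"wy":0,"wz":0,"jaw":30},{"x":-0.14,"y":0,"z":0.01,"wx":0,"wy":0,"wz":0,"jaw":30},{"x":-0.2,"y":0,"z":-0.03,"wx":0,"wy":0,"wz":0,"jaw":30},{"x":-0.26,"y":0,"z":-0.07,"wx":0,"wy":0,"wz":0,"jaw":30},{"x":-0.34,"y":0,"z":-0.11,"wx":0,"wy":0,"wz":0,"jaw":30}]' 20
python3 -c "
from h import *;plan(-.228,[(15,18),(10,14),(5,8),(0,0),(-4,0)])"
```

```text
clock: 10.5
position: [0.3992, -0.2055, 0.0975]
orientation: [[0.089, 0.995, 0.033], [0.935, -0.095, 0.342], [0.344, 0.0, -0.939]]
wrist_force: [-0.2, -0.4, -1.0]
opening: 0.0347
gripper_force: 20.5
[ 0.3986 -0.2115  0.114 ] [-0.2 -0.4 -1. ]
15 18 [-0.064 -0.004 -0.031] [-0.0001 -0.0366  0.0011]
10 14 [-0.243 -0.003 -0.103] [-1.000e-04 -1.064e-01  1.100e-03]
5 8 [-0.436 -0.003 -0.163] [-0.     -0.2112  0.0011]
0 0 [-0.644 -0.003 -0.216] [ 0.     -0.3508  0.0011]
-4 0 [-0.766 -0.003 -0.278] [ 0.     -0.3508  0.0011]
```

```bash
python3 -m jog '[{"x":-0.01,"y":0,"z":0.03,"wx":0,"wy":0,"wz":0,"jaw":30},{"x":-0.02,"y":0,"z":0.06,"wx":0,"wy":0,"wz":0,"jaw":30}]' 20
python3 -m jog '[{"x":-0.005,"y":0,"z":0.015,"wx":0,"wy":0,"wz":0,"jaw":30},{"x":-0.01,"y":0,"z":0.03,"wx":0,"wy":0,"wz":0,"jaw":30}]' 20
python3 -m jog '[{"x":-0.005,"y":0,"z":0.015,"wx":0,"wy":0,"wz":0,"jaw":30},{"x":-0.01,"y":0,"z":0.03,"wx":0,"wy":0,"wz":0,"jaw":30}]' 20
python3 - <<'E'
from h import *
b,c=stick();im=c["pixels"];print(b)
# sole mask: dark blob near bench below fingers
m=(im[285:330,230:300].max(2)<60).astype(np.uint8);n,l,st,ce=cv2.connectedComponentsWithStats(m)
for i in range(1,n):
    if st[i,4]>8: print(st[i]+[230,285,0,0,0],ce[i]+[230,285])
def pr(X): p=c["intrinsics"]@(c["R"]@X+c["t"]);return (p[:2]/p[2]).round(1)
a=np.array([-.094,-.996,0]);Z=np.array([0,0,1.]);w=np.array([.996,-.094,0])
for th in(0,10,20,30): # visible front sole side face, mid
    t=np.radians(th);d=np.sin(t)*a-np.cos(t)*Z;f=np.cos(t)*a+np.sin(t)*Z
    print(th,pr(b+.114*d+.018*f),pr(b+.117*d))
E
```

```text
clock: 10.75
position: [0.3991, -0.2049, 0.0934]
orientation: [[0.089, 0.995, 0.033], [0.935, -0.095, 0.342], [0.344, -0.0, -0.939]]
wrist_force: [-0.4, -1.1, -1.6]
opening: 0.0346
gripper_force: 20.5
clock: 11.0
position: [0.3991, -0.2047, 0.0915]
orientation: [[0.089, 0.996, 0.032], [0.935, -0.095, 0.342], [0.344, -0.0, -0.939]]
wrist_force: [0.2, 0.1, -0.9]
opening: 0.0346
gripper_force: 20.5
clock: 11.25
position: [0.3992, -0.2048, 0.0897]
orientation: [[0.089, 0.996, 0.033], [0.935, -0.095, 0.342], [0.344, 0.0, -0.939]]
wrist_force: [0.1, 0.7, -1.0]
opening: 0.0347
gripper_force: 20.5
[ 0.39866341 -0.21086924  0.10623054]
[257 318  16   4  28] [264.5        319.42857143]
0 [259.2 307.5] [257.7 302.6]
10 [260.8 312.5] [259.4 308.5]
20 [262.3 316.5] [261.  313.5]
30 [263.7 319.2] [262.5 317.4]
```

The stick still leans about 33°, so it slid instead of pivoting: the push line fell outside the friction cone. Tilt the gripper more so the sole lies nearly flat, press, then turn the gripper back around the ball under load.

Run:
```python
from h import *
for z in(.125,):print(delta(np.array([.4,-.211,z])+frame(84.5,52)[:,2]*.0176,frame(84.5,52)))
```

```text
(array([ 0.263,  0.024, -0.34 ]), array([-0.0007,  0.5565,  0.0008]))
```

```bash
python3 -m jog '[{"x":0.13,"y":0.01,"z":-0.33,"wx":0,"wy":0.05,"wz":0,"jaw":30},{"x":0.17,"y":0.02,"z":-0.33,"wx":0,"wy":0.2,"wz":0,"jaw":30},{"x":0.22,"y":0.02,"z":-0.34,"wx":0,"wy":0.37,"wz":0,"jaw":30},{"x":0.26,"y":0.02,"z":-0.34,"wx":0,"wy":0.55,"wz":0,"jaw":30},{"x":0.26,"y":0.02,"z":-0.34,"wx":0,"wy":0.55,"wz":0,"jaw":30},{"x":0.26,"y":0.02,"z":-0.34,"wx":0,"wy":0.55,"wz":0,"jaw":30}]' 20
python3 - <<'E'
from h import *
b,c=stick();im=c["pixels"];print(b)
o=im[220:330,200:310,::-1];cv2.imwrite("pics/p3.png",cv2.resize(o,(550,550),interpolation=2))
def pr(X): p=c["intrinsics"]@(c["R"]@X+c["t"]);return ((p[:2]/p[2]-[200,220])*5).round()
a=np.array([-.094,-.996,0]);Z=np.array([0,0,1.])
for th in(-10,0,10,20): # bottom front edge
    t=np.radians(th);d=np.sin(t)*a-np.cos(t)*Z;f=np.cos(t)*a+np.sin(t)*Z
    print(th,pr(b+.117*d+.018*f),pr(b+.117*d-.018*f))
s=state();R=np.array(s["orientation"]);print("down 1 unit",R.T@[0,0,-1.],"a unit",R.T@a)
E
```

```text
clock: 12.05
position: [0.4015, -0.1977, 0.1145]
orientation: [[0.058, 0.995, 0.075], [0.62, -0.095, 0.779], [0.782, 0.001, -0.623]]
wrist_force: [-0.3, -0.5, 0.2]
opening: 0.0347
gripper_force: 20.5
[ 0.40023055 -0.21142187  0.12547459]
-10 [291. 387.] [276. 325.]
0 [299. 417.] [284. 361.]
10 [307. 443.] [293. 395.]
20 [315. 463.] [301. 424.]
down 1 unit [-0.78129159 -0.00266852  0.6241605 ] a unit [-6.24428866e-01  1.50216443e-04 -7.81626873e-01]
```

View pics/p3.png

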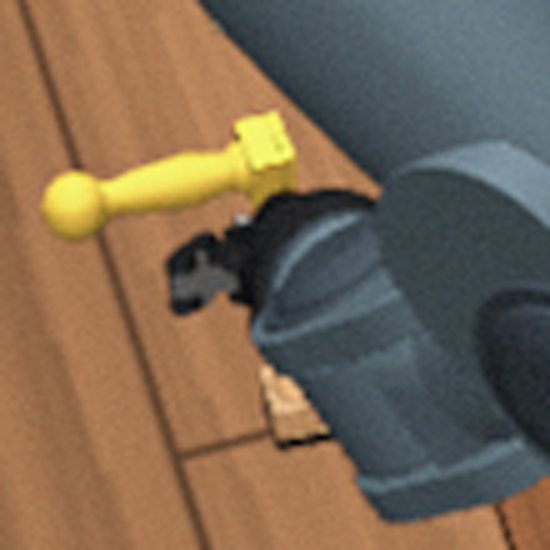

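The block's lower front edge is at crop (278,448)–(330,435), i.e. a lean of about 10°. That is a good press angle.

```bash
python3 -m jog '[{"x":-0.04,"y":0,"z":0.03,"wx":0,"wy":0,"wz":0,"jaw":30},{"x":-0.085,"y":0,"z":0.07,"wx":0,"wy":0,"wz":0,"jaw":30},{"x":-0.085,"y":0,"z":0.07,"wx":0,"wy":0,"wz":0,"jaw":30}]' 20
python3 -m jog '[{"x":-0.015,"y":0,"z":0.01,"wx":0,"wy":0,"wz":0,"jaw":30},{"x":-0.03,"y":0,"z":0.02,"wx":0,"wy":0,"wz":0,"jaw":30}]' 20
```

```text
clock: 12.48
position: [0.4013, -0.197, 0.1082]
orientation: [[0.058, 0.996, 0.074], [0.619, -0.094, 0.779], [0.783, 0.001, -0.622]]
wrist_force: [0.2, 0.9, -0.9]
opening: 0.0346
gripper_force: 20.5
clock: 12.72
position: [0.4011, -0.1975, 0.1055]
orientation: [[0.059, 0.995, 0.074], [0.618, -0.095, 0.78], [0.784, 0.0, -0.621]]
wrist_force: [0.1, 0.2, -0.5]
opening: 0.034
gripper_force: 20.5
```

```bash
python3 -m jog '[{"x":-0.015,"y":0,"z":0.01,"wx":0,"wy":0,"wz":0,"jaw":30},{"x":-0.03,"y":0,"z":0.02,"wx":0,"wy":0,"wz":0,"jaw":30}]' 20 | grep -E "pos|wrist"
python3 -m jog '[{"x":-0.015,"y":0,"z":0.01,"wx":0,"wy":0,"wz":0,"jaw":30},{"x":-0.03,"y":0,"z":0.02,"wx":0,"wy":0,"wz":0,"jaw":30}]' 20| grep -E "pos|wrist"
```

```text
position: [0.4013, -0.1972, 0.1041]
wrist_force: [-0.0, 1.0, 7.1]
position: [0.4016, -0.1965, 0.1038]
wrist_force: [0.4, 0.7, 16.0]
```

```bash
python3 -m jog '[{"x":-0.02,"y":0,"z":-0.025,"wx":0,"wy":0,"wz":0,"jaw":30},{"x":-0.04,"y":0,"z":-0.05,"wx":0,"wy":0,"wz":0,"jaw":30}]' 20 | grep -E "pos|wrist"
python3 -m jog '[{"x":-0.02,"y":0,"z":-0.025,"wx":0,"wy":0,"wz":0,"jaw":30},{"x":-0.04,"y":0,"z":-0.05,"wx":0,"wy":0,"wz":0,"jaw":30}]' 20| grep -E "pos|wrist"
```

```text
position: [0.4012, -0.2004, 0.1041]
wrist_force: [-0.9, 1.3, 14.9]
position: [0.4009, -0.2042, 0.1042]
wrist_force: [-1.3, 1.2, 15.9]
```

Fz holds at 15 N with crosswise force 1.3 N while the ball advanced 8 mm, so the stick is now pivoting. Turn the gripper back around the ball under this load.

```bash
python3 -m jog '[{"x":-0.03,"y":0,"z":-0.015,"wx":0,"wy":-0.07,"wz":0,"jaw":30},{"x":-0.06,"y":0,"z":-0.03,"wx":0,"wy":-0.14,"wz":0,"jaw":30}]' 20 | grep -E "pos|wrist"
python3 -m jog '[{"x":-0.03,"y":0,"z":-0.015,"wx":0,"wy":-0.07,"wz":0,"jaw":30},{"x":-0.06,"y":0,"z":-0.03,"wx":0,"wy":-0.14,"wz":0,"jaw":30}]' 20| grep -E "pos|wrist"
python3 - <<'E'
from h import *
plan(-.211,[])
R=np.array(state()["orientation"]);print(R[:,2],R.T@[0,0,-1.],R.T@[-.094,-.996,0])
c=read_camera("side")["pixels"][220:330,200:310,::-1];cv2.imwrite("pics/p4.png",cv2.resize(c,(550,550),interpolation=2))
E
```

```text
position: [0.4004, -0.2086, 0.101]
wrist_force: [0.5, 1.0, 5.9]
position: [0.4001, -0.2127, 0.099]
wrist_force: [0.6, 0.7, 2.8]
[ 0.3991 -0.2229  0.1133] [0.6 0.7 2.8]
[ 0.05652609  0.57805841 -0.81403518] [-0.5808144  -0.00116517  0.81403518] [-0.81438238  0.00174515 -0.58105963]
```

View pics/p4.png

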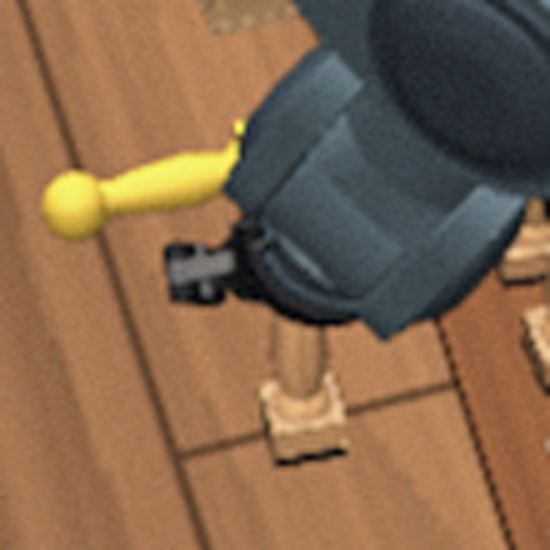

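The stick stands on the bench with the block front edge at crop (277,463)–(347,450). Now I check its lean numerically.

```bash
cat >> h.py <<'E'
def lean(save=None):
    s=state();R=np.array(s["orientation"]);b=np.array(s["position"])-R[:,2]*.0176;c=read_camera("side");im=c["pixels"]
    def pr(X): p=c["intrinsics"]@(c["R"]@X+c["t"]);return p[:2]/p[2]
    a=-np.array([np.cos(np.radians(84.5)),np.sin(np.radians(84.5)),0]);Z=np.array([0,0,1.]);e0=pr(b+.117*-Z+.018*a).astype(int)
    x0,y0=e0[0]-22,e0[1]-8
    m=(im[y0:y0+35,x0:x0+44].max(2)<58).astype(np.uint8);n,l,st,ce=cv2.connectedComponentsWithStats(m)
    print("ball",b.round(4),"F",np.round(s["wrist_force"],1),"phi",np.degrees(np.arccos(-R[2,2])).round(1))
    for i in range(1,n):
        if st[i,4]>10: print("dark",st[i],(ce[i]+[x0,y0]).round(1))
    for th in range(-10,41,5):
        t=np.radians(th);d=np.sin(t)*a-np.cos(t)*Z;f=np.cos(t)*a+np.sin(t)*Z
        print(th,pr(b+.114*d+.018*f).round(1),"h",round(.117*np.cos(t)+.018*abs(np.sin(t)),4))
    print("down",(R.T@-Z).round(3),"a",(R.T@a).round(3))
E
python3 -c "
from h import *;lean()"
```

```text
ball [ 0.3994 -0.2226  0.1141] F [-0.5  0.7  1.1] phi 35.3
dark [19 11 13  3 15] [263.1 313.1]
-10 [259.2 303.1] h 0.1183
-5 [260.  306.2] h 0.1181
0 [260.8 309.1] h 0.117
5 [261.6 311.8] h 0.1181
10 [262.4 314.2] h 0.1183
15 [263.2 316.4] h 0.1177
20 [264.  318.2] h 0.1161
25 [264.7 319.8] h 0.1136
30 [265.4 321. ] h 0.1103
35 [266.1 321.9] h 0.1062
40 [266.7 322.4] h 0.1012
down [-0.578 -0.003  0.816] a [-0.816 -0.002 -0.578]
```

Lean is about 8°. The ball actually sits about 22 mm behind the TCP, so it had moved up slightly in the fingers, and the pressing force dropped. Press again and continue with that offset.

```bash
sed -i 's/\.0176;c=read/.0215;c=read/' h.py
python3 -m jog '[{"x":-0.02,"y":0,"z":0.03,"wx":0,"wy":0,"wz":0,"jaw":30},{"x":-0.03,"y":0,"z":0.04,"wx":0,"wy":0,"wz":0,"jaw":30}]' 20 | grep -E "pos|wrist"
python3 -m jog '[{"x":-0.04,"y":0,"z":-0.01,"wx":0,"wy":-0.07,"wz":0,"jaw":30},{"x":-0.08,"y":0,"z":-0.02,"wx":0,"wy":-0.14,"wz":0,"jaw":30}]' 20 | grep -E "pos|wrist"
python3 -c "
from h import *;lean()"
```

```text
position: [0.4005, -0.2115, 0.098]
wrist_force: [0.1, 2.4, 23.8]
position: [0.4006, -0.2169, 0.0958]
wrist_force: [0.9, 2.1, 16.7]
ball [ 0.3996 -0.2269  0.1149] F [ 0.9  2.1 16.7] phi 27.8
dark [17 10 14  4 15] [262.5 313.6]
-10 [259.7 304.2] h 0.1183
-5 [260.6 307.3] h 0.1181
0 [261.4 310.2] h 0.117
5 [262.2 312.9] h 0.1181
10 [263.  315.4] h 0.1183
15 [263.8 317.5] h 0.1177
20 [264.6 319.4] h 0.1161
25 [265.3 321. ] h 0.1136
30 [266.  322.2] h 0.1103
35 [266.7 323.1] h 0.1062
40 [267.3 323.7] h 0.1012
down [-0.466 -0.003  0.885] a [-0.885  0.002 -0.466]
```

```bash
python3 -m jog '[{"x":-0.037,"y":0,"z":-0.008,"wx":0,"wy":-0.07,"wz":0,"jaw":30},{"x":-0.073,"y":0,"z":-0.014,"wx":0,"wy":-0.14,"wz":0,"jaw":30}]' 20 | grep -E "pos|wrist"
python3 -m jog '[{"x":-0.037,"y":0,"z":-0.005,"wx":0,"wy":-0.07,"wz":0,"jaw":30},{"x":-0.073,"y":0,"z":-0.008,"wx":0,"wy":-0.14,"wz":0,"jaw":30}]' 20 | grep -E "pos|wrist"
python3 -c "
from h import *;lean()"|grep -E "^(ball|dark|down|a|-5|0|5|10) "
```

```text
position: [0.4001, -0.2219, 0.0937]
wrist_force: [0.8, 0.8, 10.6]
position: [0.3998, -0.2266, 0.0925]
wrist_force: [0.3, 0.8, 10.5]
ball [ 0.3993 -0.2308  0.1136] F [ 0.3  0.8 10.5] phi 11.5
dark [17  9 14  3 15] [262.4 314.2]
-5 [260.9 308.9] h 0.1181
0 [261.8 311.8] h 0.117
5 [262.6 314.5] h 0.1181
10 [263.4 317. ] h 0.1183
down [-0.199 -0.003  0.98 ] a [-0.98  -0.    -0.199]
```

```bash
python3 -m jog '[{"x":-0.06,"y":0,"z":0.005,"wx":0,"wy":-0.1,"wz":0,"jaw":30},{"x":-0.12,"y":0,"z":0.01,"wx":0,"wy":-0.2,"wz":0,"jaw":30},{"x":-0.14,"y":0,"z":0.01,"wx":0,"wy":-0.2,"wz":0,"jaw":30},{"x":-0.14,"y":0,"z":0.01,"wx":0,"wy":-0.2,"wz":0,"jaw":30}]' 20 | grep -E "pos|wrist"
python3 -c "
from h import *;lean()"|grep -E "^(ball|dark|down|a|-5|0|5|10) "
```

```text
position: [0.3999, -0.2353, 0.0908]
wrist_force: [1.8, 0.9, 14.4]
ball [ 0.3998 -0.2353  0.1123] F [ 1.8  0.9 14.4] phi 0.2
dark [17  8 13  3 13] [263.  314.8]
-5 [261.7 310.5] h 0.1181
0 [262.5 313.5] h 0.117
5 [263.3 316.2] h 0.1181
10 [264.1 318.7] h 0.1183
down [-0.    -0.004  1.   ] a [-1.    -0.002 -0.   ]
```

The gripper points straight down and the stick is upright on the bench within about 3°. Lift and check that it stays so.

```bash
python3 -m jog '[{"x":0,"y":0,"z":-0.2,"wx":0,"wy":0,"wz":0,"jaw":30},{"x":0,"y":0,"z":-0.6,"wx":0,"wy":0,"wz":0,"jaw":30},{"x":0,"y":0,"z":-1.0,"wx":0,"wy":0,"wz":0,"jaw":30},{"x":0,"y":0,"z":-1.0,"wx":0,"wy":0,"wz":0,"jaw":30},{"x":0,"y":0,"z":-1.0,"wx":0,"wy":0,"wz":0,"jaw":30}]' 20 | grep -E "pos|wrist"
sed -i 's/\.0215;c=read/.0263;c=read/' h.py
python3 -c "
from h import *;lean();print(delta([.4,-.3125,.15],frame(84.5)),delta([.5285,-.3125,.15],frame(84.5)))"|grep -vE "^(-10|15|2.|3.|40) "
```

```text
position: [0.3969, -0.2339, 0.1477]
wrist_force: [0.3, 0.7, -1.7]
ball [ 0.397 -0.234  0.174] F [ 0.3  0.7 -1.7] phi 0.2
dark [16 11 15  4 24] [262.2 302.4]
-5 [260.2 294.5] h 0.1181
0 [261.  297.4] h 0.117
5 [261.9 300.1] h 0.1181
10 [262.7 302.6] h 0.1183
down [-0.002  0.002  1.   ] a [-1.    -0.001 -0.002]
(array([-1.302,  0.179, -0.045]), array([-0.0023, -0.0025,  0.0008])) (array([-1.098,  2.311, -0.049]), array([-0.0023, -0.0025,  0.0008]))
```

Numbers indicate about 8–9° of lean remains; crosswise force stayed at 1–2 N, so the sole was still on its edge. Set it down again and push the ball further until the sole is flat.

```bash
python3 -m jog '[{"x":0,"y":0,"z":0.4,"wx":0,"wy":0,"wz":0,"jaw":30},{"x":0,"y":0,"z":0.8,"wx":0,"wy":0,"wz":0,"jaw":30},{"x":0,"y":0,"z":0.95,"wx":0,"wy":0,"wz":0,"jaw":30},{"x":0,"y":0,"z":0.99,"wx":0,"wy":0,"wz":0,"jaw":30},{"x":0,"y":0,"z":0.99,"wx":0,"wy":0,"wz":0,"jaw":30}]' 20 | grep -E "pos|wrist"
python3 -m jog '[{"x":-0.05,"y":0,"z":0,"wx":0,"wy":0,"wz":0,"jaw":30},{"x":-0.1,"y":0,"z":0,"wx":0,"wy":0,"wz":0,"jaw":30}]' 20 | grep -E "pos|wrist"
python3 -m jog '[{"x":-0.05,"y":0,"z":0,"wx":0,"wy":0,"wz":0,"jaw":30},{"x":-0.1,"y":0,"z":0,"wx":0,"wy":0,"wz":0,"jaw":30}]' 20 | grep -E "pos|wrist"
python3 -c "
from h import *;lean()"|grep -vE "^(-10|15|2.|3.|40) "
```

```text
position: [0.397, -0.2341, 0.0903]
wrist_force: [-3.0, 1.7, 8.5]
position: [0.3966, -0.2403, 0.0907]
wrist_force: [-4.1, 2.6, 13.2]
position: [0.3962, -0.2466, 0.0911]
wrist_force: [-4.2, 0.9, 14.3]
ball [ 0.3962 -0.2466  0.1174] F [-4.2  0.9 14.3] phi 0.0
dark [15  9 14  3 15] [261.8 318.2]
-5 [261.6 313.2] h 0.1181
0 [262.5 316.2] h 0.117
5 [263.3 318.9] h 0.1181
10 [264.1 321.5] h 0.1183
down [0. 0. 1.] a [-1.    -0.001  0.   ]
```

```bash
python3 -m jog '[{"x":-0.05,"y":0,"z":0,"wx":0,"wy":0,"wz":0,"jaw":30},{"x":-0.1,"y":0,"z":0,"wx":0,"wy":0,"wz":0,"jaw":30}]' 20 | grep -E "pos|wrist"
python3 -c "
from h import *;lean()
for p in((263,314.8),(261.8,318.2)):print(plane('side',p,.004))"|grep -vE "^(-10|15|2.|3.|40) "
python3 -m jog '[{"x":-0.05,"y":0,"z":0,"wx":0,"wy":0,"wz":0,"jaw":30},{"x":-0.1,"y":0,"z":0,"wx":0,"wy":0,"wz":0,"jaw":30}]' 20 | grep -E "pos|wrist"
python3 -c "
from h import *;lean()"|grep -vE "^(-10|15|2.|3.|40) "
```

```text
position: [0.3963, -0.2528, 0.0909]
wrist_force: [-1.9, 0.8, 8.5]
ball [ 0.3962 -0.2528  0.1172] F [-1.9  0.8  8.5] phi 0.1
dark [14  8 14  3 14] [261.5 318.9]
-5 [262.4 315.2] h 0.1181
0 [263.2 318.2] h 0.117
5 [264.1 321. ] h 0.1181
10 [264.9 323.5] h 0.1183
down [ 0.    -0.001  1.   ] a [-1.    -0.001  0.   ]
[ 0.39684871 -0.26145769  0.004     ]
[ 0.39107571 -0.27013835  0.004     ]
position: [0.3959, -0.2586, 0.0905]
wrist_force: [-0.9, -0.2, 4.2]
ball [ 0.3959 -0.2586  0.1168] F [-0.9 -0.2  4.2] phi 0.1
dark [14  6 14  3 14] [261.5 319.3]
-5 [263.  317.2] h 0.1181
0 [263.8 320.2] h 0.117
5 [264.6 323.1] h 0.1181
10 [265.5 325.6] h 0.1183
down [-0.    -0.001  1.   ] a [-1.    -0.001 -0.   ]
```

The sole now stays put while the ball moves over it; lean is about 0°. Lift and re-measure.

```bash
python3 -m jog '[{"x":-0.03,"y":0,"z":0.03,"wx":0,"wy":0,"wz":0,"jaw":30},{"x":-0.03,"y":0,"z":0.03,"wx":0,"wy":0,"wz":0,"jaw":30}]' 20 | grep -E "pos|wrist"
python3 -m jog '[{"x":0,"y":0,"z":-0.2,"wx":0,"wy":0,"wz":0,"jaw":30},{"x":0,"y":0,"z":-0.6,"wx":0,"wy":0,"wz":0,"jaw":30},{"x":0,"y":0,"z":-1.0,"wx":0,"wy":0,"wz":0,"jaw":30},{"x":0,"y":0,"z":-1.0,"wx":0,"wy":0,"wz":0,"jaw":30},{"x":0,"y":0,"z":-1.0,"wx":0,"wy":0,"wz":0,"jaw":30}]' 20 | grep -E "pos|wrist"
python3 -c "
from h import *;lean();print(delta([.4,-.3125,.15],frame(84.5)),delta([.5285,-.3125,.15],frame(84.5)))"|grep -vE "^(-10|15|2.|3.|40) "
```

```text
position: [0.3968, -0.2617, 0.0898]
wrist_force: [-0.6, -0.4, 11.0]
position: [0.3947, -0.2595, 0.1469]
wrist_force: [-0.6, -0.4, -1.6]
ball [ 0.3947 -0.2595  0.1732] F [-0.6 -0.4 -1.6] phi 0.1
dark [14  9 14  3 16] [261.4 307.9]
-5 [262.5 303.1] h 0.1181
0 [263.3 306.1] h 0.117
5 [264.2 308.9] h 0.1181
10 [265.1 311.5] h 0.1183
down [-0.002  0.001  1.   ] a [-1.    -0.001 -0.002]
(array([-0.875,  0.176, -0.06 ]), array([-0.0018, -0.0022,  0.001 ])) (array([-0.672,  2.308, -0.063]), array([-0.0018, -0.0022,  0.001 ]))
```

Lean about 3°, good. Now to the paper, moving along y first and then x, away from the posts.

```bash
python3 -m jog '[{"x":-0.4,"y":0.1,"z":0,"wx":0,"wy":0,"wz":0,"jaw":30},{"x":-0.875,"y":0.2,"z":0,"wx":0,"wy":0,"wz":0,"jaw":30},{"x":-0.84,"y":0.6,"z":0,"wx":0,"wy":0,"wz":0,"jaw":30},{"x":-0.8,"y":1.0,"z":0,"wx":0,"wy":0,"wz":0,"jaw":30},{"x":-0.76,"y":1.4,"z":0,"wx":0,"wy":0,"wz":0,"jaw":30},{"x":-0.72,"y":1.8,"z":0,"wx":0,"wy":0,"wz":0,"jaw":30},{"x":-0.68,"y":2.2,"z":0,"wx":0,"wy":0,"wz":0,"jaw":30},{"x":-0.67,"y":2.31,"z":0,"wx":0,"wy":0,"wz":0,"jaw":30},{"x":-0.67,"y":2.31,"z":0,"wx":0,"wy":0,"wz":0,"jaw":30},{"x":-0.67,"y":2.31,"z":0,"wx":0,"wy":0,"wz":0,"jaw":30}]' 20 | grep -E "clock|pos|wrist"
python3 - <<'E'
from h import *
lean();print(delta([.5285,-.3125,.1115],frame(84.5)))
c=read_camera("side")["pixels"][210:340,250:380,::-1];d=read_camera("top")["pixels"][170:235,325:410,::-1]
o=np.hstack([cv2.resize(c,(440,440),interpolation=2),cv2.resize(d,(360,440),interpolation=2)]);cv2.imwrite("pics/p5.png",o)
E
```

```text
clock: 20.6
position: [0.5282, -0.3129, 0.1473]
wrist_force: [-0.0, 0.8, -0.4]
ball [ 0.5282 -0.313   0.1736] F [-0.   0.8 -0.4] phi 0.1
-10 [322.1 302.8] h 0.1183
-5 [323.4 306.1] h 0.1181
0 [324.7 309.2] h 0.117
5 [326. 312.] h 0.1181
10 [327.4 314.6] h 0.1183
15 [328.7 316.9] h 0.1177
20 [330.1 318.9] h 0.1161
25 [331.4 320.5] h 0.1136
30 [332.7 321.8] h 0.1103
35 [334.  322.8] h 0.1062
40 [335.3 323.4] h 0.1012
down [-0.001  0.001  1.   ] a [-1.    -0.    -0.001]
(array([0.008, 0.003, 0.6  ]), array([-0.0009, -0.0013,  0.0003]))
```

View pics/p5.png

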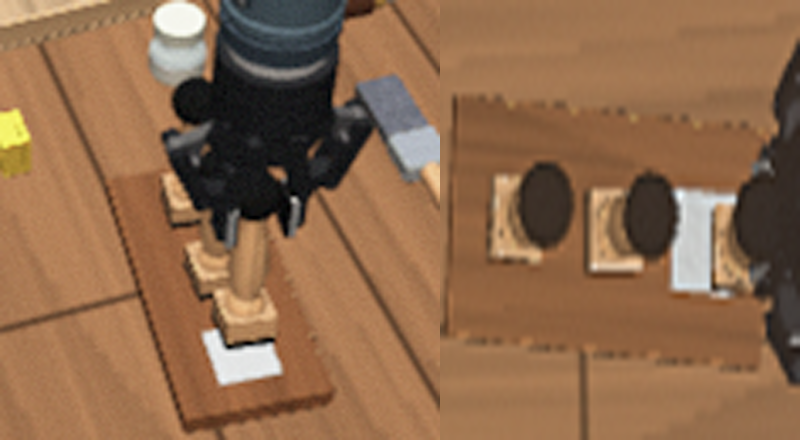

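The stick hangs upright and square over the paper: sole edge at crop (250,340), predicted within about 2 mm. The top crop agrees with the paper at (708,240) once perspective is allowed for. Lower to contact.

```bash
python3 -m jog '[{"x":0,"y":0,"z":0.2,"wx":0,"wy":0,"wz":0,"jaw":30},{"x":0,"y":0,"z":0.45,"wx":0,"wy":0,"wz":0,"jaw":30},{"x":0,"y":0,"z":0.57,"wx":0,"wy":0,"wz":0,"jaw":30},{"x":0,"y":0,"z":0.6,"wx":0,"wy":0,"wz":0,"jaw":30},{"x":0,"y":0,"z":0.6,"wx":0,"wy":0,"wz":0,"jaw":30}]' 20 | grep -E "pos|wrist"
python3 -m jog '[{"x":0,"y":0,"z":0.02,"wx":0,"wy":0,"wz":0,"jaw":30},{"x":0,"y":0,"z":0.04,"wx":0,"wy":0,"wz":0,"jaw":30},{"x":0,"y":0,"z":0.04,"wx":0,"wy":0,"wz":0,"jaw":30}]' 20 | grep -E "pos|wrist"
python3 -m jog '[{"x":0,"y":0,"z":0.015,"wx":0,"wy":0,"wz":0,"jaw":30},{"x":0,"y":0,"z":0.03,"wx":0,"wy":0,"wz":0,"jaw":30}]' 20 | grep -E "pos|wrist"
```

```text
position: [0.5294, -0.313, 0.1116]
wrist_force: [0.6, -0.1, -0.9]
position: [0.5294, -0.3131, 0.1093]
wrist_force: [-0.1, -0.5, -0.9]
position: [0.5298, -0.3135, 0.1085]
wrist_force: [-0.8, 0.2, 7.9]
```

Contact on the board at 8 N and at the expected height. Release and retreat.

```bash
python3 -m jog '[{"x":0,"y":0,"z":0,"wx":0,"wy":0,"wz":0,"jaw":38},{"x":0,"y":0,"z":0,"wx":0,"wy":0,"wz":0,"jaw":48},{"x":0,"y":0,"z":0,"wx":0,"wy":0,"wz":0,"jaw":60},{"x":0,"y":0,"z":0,"wx":0,"wy":0,"wz":0,"jaw":65},{"x":0,"y":0,"z":0,"wx":0,"wy":0,"wz":0,"jaw":65},{"x":0,"y":0,"z":-0.3,"wx":0,"wy":0,"wz":0,"jaw":65},{"x":0,"y":0,"z":-0.8,"wx":0,"wy":0,"wz":0,"jaw":65},{"x":0,"y":0,"z":-1.5,"wx":0,"wy":0,"wz":0,"jaw":65},{"x":0,"y":0,"z":-2.2,"wx":0,"wy":0,"wz":0,"jaw":65},{"x":0,"y":0,"z":-2.2,"wx":0,"wy":0,"wz":0,"jaw":65}]' 20
python3 -c "
from h import *;print(delta([.35,-.42,.24],frame(84.5)))"
```

```text
clock: 23.25
position: [0.5313, -0.3146, 0.2438]
orientation: [[0.095, 0.995, 0.007], [0.995, -0.095, -0.004], [-0.003, 0.007, -1.0]]
wrist_force: [0.4, 0.7, 0.7]
opening: 0.0652
gripper_force: 0.0
(array([-2.035, -2.842,  0.05 ]), array([0.007 , 0.0032, 0.001 ]))
```

```bash
python3 -m jog '[{"x":-0.5,"y":-0.7,"z":0,"wx":0,"wy":0,"wz":0,"jaw":65},{"x":-1.0,"y":-1.4,"z":0,"wx":0,"wy":0,"wz":0,"jaw":65},{"x":-1.5,"y":-2.1,"z":0,"wx":0,"wy":0,"wz":0,"jaw":65},{"x":-2.0,"y":-2.8,"z":0,"wx":0,"wy":0,"wz":0,"jaw":65},{"x":-2.0,"y":-2.8,"z":0,"wx":0,"wy":0,"wz":0,"jaw":65},{"x":-2.0,"y":-2.8,"z":0,"wx":0,"wy":0,"wz":0,"jaw":65}]' 20 | grep pos
python3 - <<'E'
from h import *
C0=C;C={n:read_camera(n) for n in("top","side")}
import h;h.C=C
for n in C:
    im=C[n]["pixels"];m=(im.max(2)<60).astype(np.uint8);k,l,st,ce=cv2.connectedComponentsWithStats(m)
    for i in range(1,k):
        x,y=ce[i]
        if st[i,4]>20 and ((n=="top" and 335<x<415 and 185<y<220) or (n=="side" and 290<x<350 and 220<y<340)): print(n,st[i],ce[i].round(1))
# balls by triangulation
for tb,sb in(((338,362,190,212),(296,316,229,250)),((364,386,192,212),(306,326,250,270)),((388,412,192,214),(316,340,273,297))):
    try:
        bt,r1=circ("top",tb,60);bs,r2=circ("side",sb,60);print("ball",np.round(bt,1),np.round(bs,1),r1,r2,tri(bt,bs))
    except Exception as e: print(e)
E
```

```text
position: [0.3506, -0.4163, 0.2386]
top [344 194  12  12 101] [349.3 199.6]
top [369 196  12  12 103] [374.2 201.4]
top [393 201  13  12 109] [398.9 206.8]
side [301 233  14  14 146] [307.4 239.5]
side [309 253  14  15 160] [315.6 259.9]
side [313 276  15  15 180] [320.  283.1]
ball [349.3 199.6] [307.4 239.5] 5.956206798553467 6.670932292938232 (array([ 0.54184231, -0.1721875 ,  0.13381782]), np.float64(0.002104436607201827))
ball [374.1 201.4] [315.6 259.9] 5.948209285736084 7.078468322753906 (array([ 0.53539582, -0.24167495,  0.13343581]), np.float64(0.0016674749877519674))
ball [398.9 206.8] [321.  283.1] 6.082862854003906 7.477188587188721 (array([ 0.5196754 , -0.31120958,  0.13309593]), np.float64(0.00045586203716856165))
```

Posts unchanged and the stick stands at the right height, but its ball shows about 9 mm off in x. Measure its foot against the paper before handing in.

Run:
```python
from h import *
import h
h.C={n:read_camera(n) for n in("top","side")};C=h.C
np.set_printoptions(precision=4,suppress=True)
print("ball",tri((398.9,206.8),(320.0,283.1)))
yaw=np.radians(-5.5);bx=np.array([np.cos(yaw),np.sin(yaw)]);by=np.array([-np.sin(yaw),np.cos(yaw)]);sp=np.array([.5285,-.3125])
def bc(P): d=P[:2]-sp;return np.array([d@bx,d@by])*1000
# paper mask on z=.018, board coords, extents
for n,box in(("top",(375,402,193,222)),("side",(300,350,295,332))):
    x0,x1,y0,y1=box;im=C[n]["pixels"][y0:y1,x0:x1];Y,X=np.nonzero(im.min(2)>150)
    P=np.array([bc(plane(n,(x+x0,y+y0),.018)) for x,y in zip(X,Y)]);print(n,"paper visible mm",P.min(0),P.max(0),len(P))
# ascii class map of side: W white, # dark, o light wood, . other
def cls(n,x0,x1,y0,y1):
    im=C[n]["pixels"].astype(int)
    for y in range(y0,y1):
        print(y,"".join("W" if im[y,x].min()>150 else "#" if im[y,x].max()<60 else "o" if im[y,x,0]>175 else "." for x in range(x0,x1)))
cls("side",300,345,272,330)
cls("top",374,412,192,218)
```

```text
ball (array([ 0.5185, -0.3108,  0.1333]), np.float64(0.001741033665383696))
top paper visible mm [-21.1033 -20.7031] [23.3715 22.1639] 67
side paper visible mm [-24.3415 -23.492 ] [23.3798 22.6425] 116
272 ##..........ooooo..........oooooooooooooooooo
273 ##..........ooooo...........ooooooooooooooooo
274 ##..o........ooooo..........ooooooooooooooooo
275 ##......#....oooo............oooooooooooooooo
276 #######.......o...#####......oooooooooooooooo
277 #...............#########....oooooooooooooooo
278 #..o...........###########....ooooooooooooooo
279 #.............#############...ooooooooooooooo
280 #.............#############....oooooooooooooo
281 #....ooooo....##############....ooooooooooooo
282 #...oooooo...###############...oooooooooooooo
283 .....oWooo...###############....ooooooooooooo
284 ......oooo...###############.....oooooooooooo
285 ......oooooo.###############.....oooooooooooo
286 ......ooooooo.#############.......ooooooooooo
287 .......oooooo.#############......oooooooooooo
288 .......oWooooo.###########........ooooooooooo
289 .......oooooooo.#########..........ooooooooo
[... 2419 characters left out ...]
#...........
202 .######.WWW..ooooWWWW.#######.........
203 ##.###.WWW..ooooooWW.#########........
204 .#####.WW...oooo....##########........
205 #####.WWW..o.oo.....##.####.###.......
206 ####..WW..o.oo.....###.########.......
207 ###...W...o.o......#####.##.###.......
208 ......W..oooo......##.#.#######.......
209 ........ooooo.......###########.......
210 ........oooooo......###########.......
211 ......W..ooooo.......#########........
212 ......WW...o.ooo.......######.........
213 ............ooooo.o...................
214 ..............ooooo...................
215 ...............ooo....................
216 ................o.....................
217 ......................................
```

The stick stands but was turned by some degrees and shifted about 10 mm on release. Measure its yaw from the block's corners and fix it by regrasping the ball.

Run:
```python
from h import *
np.set_printoptions(precision=4,suppress=True)
def seg(n,p,q,z):
    P,Q=plane(n,p,z),plane(n,q,z);d=Q-P;print(n,P,Q,"ang",np.degrees(np.arctan2(d[1],d[0])).round(1),"len",np.linalg.norm(d).round(4))
seg("side",(309,319),(322.5,322.5),.018)
seg("side",(308.3,312),(322.5,316.5),.042)
seg("side",(322.5,316.5),(326,309),.042)
seg("side",(322.5,322.5),(326,313),.018)
seg("top",(382,209.5),(389,201),.042)
seg("top",(382,209.5),(390.5,216),.042)
# post_b same in top for check
c=read_camera("side")
# line fit of the dark/white boundary right side on paper
P=[plane("side",p,.018) for p in((325.3,308),(324.8,313),(323.8,317),(322.8,320))];print(np.array(P))
s=state();print(s["position"],s["qpos"])
```

```text
side [ 0.4947 -0.3175  0.018 ] [ 0.5216 -0.337   0.018 ] ang -35.9 len 0.0332
side [ 0.4928 -0.3144  0.042 ] [ 0.5198 -0.3369  0.042 ] ang -39.8 len 0.0352
side [ 0.5198 -0.3369  0.042 ] [ 0.5361 -0.3194  0.042 ] ang 47.1 len 0.0239
side [ 0.5216 -0.337   0.018 ] [ 0.5403 -0.314   0.018 ] ang 50.9 len 0.0296
top [ 0.5162 -0.2893  0.042 ] [ 0.5414 -0.3116  0.042 ] ang -41.6 len 0.0337
top [ 0.5162 -0.2893  0.042 ] [ 0.4959 -0.3143  0.042 ] ang -129.0 len 0.0322
[[ 0.5445 -0.2997  0.018 ]
 [ 0.5375 -0.3131  0.018 ]
 [ 0.5307 -0.3232  0.018 ]
 [ 0.5251 -0.3305  0.018 ]]
[ 0.3516 -0.416   0.2391] [-56.4973  17.9781   0.5712  72.6484   0.0405  38.8422]
```

Block faces stand at -39° against the board's -5.5°; axis at (0.519, -0.312). I regrasp the ball with the tool at x-axis 50.5°, turn by +34° and set it 10 mm further out.

```bash
python3 -c "
from h import *;print(delta([.5187,-.3115,.24],frame(50.5)))"
```

```text
(array([ 1.994,  2.611, -0.012]), array([-4.000e-04, -1.100e-03,  5.962e-01]))
```

```bash
python3 -m jog '[{"x":0.4,"y":0.5,"z":0,"wx":0,"wy":0,"wz":0.1,"jaw":60},{"x":0.85,"y":1.2,"z":0,"wx":0,"wy":0,"wz":0.25,"jaw":60},{"x":1.3,"y":1.9,"z":0,"wx":0,"wy":0,"wz":0.4,"jaw":60},{"x":1.75,"y":2.5,"z":0,"wx":0,"wy":0,"wz":0.55,"jaw":60},{"x":2.0,"y":2.62,"z":0,"wx":0,"wy":0,"wz":0.593,"jaw":60},{"x":2.0,"y":2.62,"z":0,"wx":0,"wy":0,"wz":0.593,"jaw":60},{"x":2.0,"y":2.62,"z":0,"wx":0,"wy":0,"wz":0.593,"jaw":60}]' 20 | grep -E "clock|pos|open"; python3 -c "
from h import *;print(delta([.5187,-.3115,.16],frame(50.5)),delta([.5187,-.3115,.116],frame(50.5)))"
```

```text
clock: 25.12
position: [0.5184, -0.3123, 0.2394]
opening: 0.0601
(array([ 0.014, -0.004,  1.324]), array([-0.0005, -0.0003,  0.0022])) (array([ 0.013, -0.003,  2.057]), array([-0.0005, -0.0003,  0.0022]))
```

```bash
python3 -m jog '[{"x":0.01,"y":0,"z":0.6,"wx":0,"wy":0,"wz":0,"jaw":56},{"x":0.01,"y":0,"z":1.2,"wx":0,"wy":0,"wz":0,"jaw":56},{"x":0.01,"y":0,"z":1.6,"wx":0,"wy":0,"wz":0,"jaw":56},{"x":0.01,"y":0,"z":1.95,"wx":0,"wy":0,"wz":0,"jaw":56},{"x":0.01,"y":0,"z":2.05,"wx":0,"wy":0,"wz":0,"jaw":56},{"x":0.01,"y":0,"z":2.05,"wx":0,"wy":0,"wz":0,"jaw":56}]' 20 | grep -E "pos|wrist|open"
cat >> h.py <<'E'
def foot(x0=300,x1=345,y0=296,y1=332):
    im=read_camera("side")["pixels"].astype(int)
    for y in range(y0,y1):
        print(y,"".join("W" if im[y,x].min()>150 else "#" if im[y,x].max()<60 else "o" if im[y,x,0]>175 else "." for x in range(x0,x1)))
E
python3 -m jog '[{"x":0,"y":0,"z":0,"wx":0,"wy":0,"wz":0,"jaw":42},{"x":0,"y":0,"z":0,"wx":0,"wy":0,"wz":0,"jaw":38},{"x":0,"y":0,"z":0,"wx":0,"wy":0,"wz":0,"jaw":33},{"x":0,"y":0,"z":0,"wx":0,"wy":0,"wz":0,"jaw":28},{"x":0,"y":0,"z":0,"wx":0,"wy":0,"wz":0,"jaw":28},{"x":0,"y":0,"z":0,"wx":0,"wy":0,"wz":0,"jaw":28}]' 20 | grep -E "pos|wrist|open|grip"
python3 -c "
from h import *;foot()"
```

```text
position: [0.5185, -0.3121, 0.1167]
wrist_force: [-0.1, -0.1, 0.3]
opening: 0.056
position: [0.5195, -0.3119, 0.1175]
wrist_force: [-0.4, 1.4, 6.2]
opening: 0.0344
gripper_force: 19.8
296 ....................oo..................ooooo
297 .........#.##.......oo..................ooooo
298 .........#..........oo...................oooo
299 ...................oo.....................ooo
300 ...................o......................ooo
301 ...........................................oo
302 ............oo.............................oo
303 ............oo.............................oo
304 ............oo...............................
305 ...........ooo.........ooooo.................
306 ...........ooo.........ooooWo................
307 ..........ooooo........ooWoWW................
308 ..........oooooo......ooooWWW................
309 .........oooooooo...ooo.oooWWo...............
310 .........oooooooooooooo.o.WWWW...............
311 .........ooooooooooooo.oo.WWWWo..............
312 .........oooooooooooo.ooo.WWWWW..............
313 .........ooooooooooooooWo.WWWWW..............
314 ............
[... 183 characters left out ...]

318 .........##.............WWWWWWWWW............
319 ............###.........WWWWWWWWW............
320 ................##.....WWWWWWWWWW............
321 ..............WWW...##.WWWWW.................
322 ..............WWWWW..........................
323 ...............WWooo.........................
324 .............................................
325 .............................................
326 .............................................
327 .............................................
328 .............................................
329 o............................................
330 o............................................
331 o............................................
```

```bash
python3 -m jog '[{"x":0,"y":0,"z":-0.1,"wx":0,"wy":0,"wz":0,"jaw":28},{"x":0,"y":0,"z":-0.25,"wx":0,"wy":0,"wz":0,"jaw":28},{"x":0,"y":0,"z":-0.25,"wx":0,"wy":0,"wz":0,"jaw":28}]' 20 | grep -E "pos|wrist|open"
python3 -c "
from h import *;print(delta([.529,-.3125,.133],frame(84.5)))"
```

```text
position: [0.5195, -0.3119, 0.1323]
wrist_force: [-0.1, 0.5, -1.3]
opening: 0.0345
(array([ 0.093,  0.128, -0.011]), array([ 1.300e-03, -5.000e-04, -5.919e-01]))
```

```bash
python3 -m jog '[{"x":0.02,"y":0.03,"z":0,"wx":0,"wy":0,"wz":-0.12,"jaw":28},{"x":0.04,"y":0.06,"z":0,"wx":0,"wy":0,"wz":-0.24,"jaw":28},{"x":0.06,"y":0.09,"z":0,"wx":0,"wy":0,"wz":-0.36,"jaw":28},{"x":0.08,"y":0.12,"z":0,"wx":0,"wy":0,"wz":-0.48,"jaw":28},{"x":0.09,"y":0.13,"z":0,"wx":0,"wy":0,"wz":-0.592,"jaw":28},{"x":0.09,"y":0.13,"z":0,"wx":0,"wy":0,"wz":-0.592,"jaw":28},{"x":0.09,"y":0.13,"z":0,"wx":0,"wy":0,"wz":-0.592,"jaw":28}]' 20 | grep -E "pos|wrist|open"
python3 -c "
from h import *;foot()"
```

```text
position: [0.5283, -0.3123, 0.1313]
wrist_force: [-0.2, 0.9, -1.3]
opening: 0.0345
296 ...............##.....oo................ooooo
297 .........#.###..........................ooooo
298 .........#...............................oooo
299 ................o.......................ooooo
300 ............oooooo........................ooo
301 .............ooooo........................ooo
302 .............oWooo.........oo...............o
303 .............oooooo........ooo.............oo
304 ..............oooooo......oooo..............o
305 ...............oooooooooooo.oo...............
306 ...............oooooooooooooooo..............
307 ...............ooooooooooo.oooo..............
308 ..........WWW..ooooooooooooooooo.............
309 ..........WWW...ooooooooooooooo..............
310 ..........WWW...oooooooooooooo...............
311 ..........WWWW...oooooooo....................
312 ...........WWW....oo.........................
313 ...........WWWW..............................
314 ...........oWWW..............................
315 ............WWW...........##..WW.............
316 ............WWWW....###...WWWWWWo............
317 .............WWW.##..WWWWWWWWWWWW............
318 .............WWWWWWWWWWWWWWWWWWWW............
319 .............WWWWWWWWWWWWWWWWWWWW............
320 .............oWWWWWWWWWWWWWWWWWWW............
321 ..............WWWWWWWWWWWWWW.................
322 ..............WWWWWWWWo......................
323 ...............WWoo..........................
324 .............................................
325 .............................................
326 .............................................
327 .............................................
328 .............................................
329 o............................................
330 o............................................
331 oo...........................................
```

The sole edge is now parallel with the paper's edge. Lower and release in small steps.

```bash
python3 -c "
from h import *
for p in((317,317.5),(332,314.5)):print(plane('side',p,.0315))
print(frame(84.5)[:,0]*-.018+[.5285,-.3125,0])"
python3 -m jog '[{"x":0,"y":0,"z":0.1,"wx":0,"wy":0,"wz":0,"jaw":28},{"x":0,"y":0,"z":0.2,"wx":0,"wy":0,"wz":0,"jaw":28},{"x":0,"y":0,"z":0.22,"wx":0,"wy":0,"wz":0,"jaw":28},{"x":0,"y":0,"z":0.22,"wx":0,"wy":0,"wz":0,"jaw":28}]' 20 | grep -E "pos|wrist|open"
python3 -m jog '[{"x":0,"y":0,"z":0.015,"wx":0,"wy":0,"wz":0,"jaw":28},{"x":0,"y":0,"z":0.015,"wx":0,"wy":0,"wz":0,"jaw":28}]' 20 | grep -E "pos|wrist|open"
```

```text
[ 0.51001987 -0.32846304  0.0315    ]
[ 0.54729902 -0.33159585  0.0315    ]
[ 0.52677478 -0.33041713  0.        ]
position: [0.5283, -0.3123, 0.118]
wrist_force: [0.9, -0.6, -0.8]
opening: 0.0346
position: [0.5286, -0.3124, 0.1176]
wrist_force: [-0.0, -0.1, 1.0]
opening: 0.0348
```

```bash
python3 -m jog '[{"x":0,"y":0,"z":0,"wx":0,"wy":0,"wz":0,"jaw":34.5},{"x":0,"y":0,"z":0,"wx":0,"wy":0,"wz":0,"jaw":35.5},{"x":0,"y":0,"z":0,"wx":0,"wy":0,"wz":0,"jaw":36.5},{"x":0,"y":0,"z":0,"wx":0,"wy":0,"wz":0,"jaw":37.5}]' 20 | grep -E "pos|wrist|open|grip"
python3 -c "
from h import *;foot(300,345,310,325)"
python3 -m jog '[{"x":0,"y":0,"z":0,"wx":0,"wy":0,"wz":0,"jaw":39},{"x":0,"y":0,"z":0,"wx":0,"wy":0,"wz":0,"jaw":41},{"x":0,"y":0,"z":0,"wx":0,"wy":0,"wz":0,"jaw":44},{"x":0,"y":0,"z":0,"wx":0,"wy":0,"wz":0,"jaw":48},{"x":0,"y":0,"z":0,"wx":0,"wy":0,"wz":0,"jaw":52},{"x":0,"y":0,"z":0,"wx":0,"wy":0,"wz":0,"jaw":56},{"x":0,"y":0,"z":0,"wx":0,"wy":0,"wz":0,"jaw":56}]' 20 | grep -E "pos|wrist|open|grip"
python3 -c "
from h import *;foot(300,345,300,325)"
```

```text
position: [0.5284, -0.3123, 0.1173]
wrist_force: [0.0, -0.4, -0.6]
opening: 0.0372
gripper_force: 0.1
310 ..........WW..ooooooooooooooooo..............
311 ..........WW...oooooooooooooooo..............
312 ...........WW...oooooooooooooooo.............
313 ...........WW...ooooooooooooooo..............
314 ...........oW...oWooooooooo..................
315 ............WW..ooooooo......................
316 ............WW.................Wo............
317 .............WW................WW............
318 .............WW............###WWW............
319 .............WW........###..WWWWW............
320 .............oWW...##..WWWWWWWWWW............
321 ..............WW...WWWWWWWWW.................
322 ..............WWWWWWWWoo.....................
323 ...............WWooo.........................
324 .............................................
position: [0.5284, -0.3124, 0.1173]
wrist_force: [0.4, -0.0, -0.1]
opening: 0.056
gripper_force: 0.0
300 .....................oo..................o.oo
301 ......................o...................ooo
302 .....................o.....................
[... 402 characters left out ...]

311 ..........WW...oooooooooooooooo..............
312 ...........WW..ooooooooooooooooo.............
313 ...........WW..oooooooooooooooo..............
314 ...........oW...ooooooooooo..................
315 ............WW...oooooo.......oW.............
316 ............WW................WWo............
317 .............WW................WW............
318 .............WW............###WWW............
319 .............WW.........##..WWWWW............
320 .............oWW..##....WWWWWWWWW............
321 ..............WW...WWWWWWWWW.................
322 ..............WWWWWWWWo......................
323 ...............WWWoo.........................
324 .............................................
```

The foot stays put through the release. Retreat straight up with the opening unchanged.

```bash
python3 -m jog '[{"x":0,"y":0,"z":-0.2,"wx":0,"wy":0,"wz":0,"jaw":60},{"x":0,"y":0,"z":-0.5,"wx":0,"wy":0,"wz":0,"jaw":60},{"x":0,"y":0,"z":-0.9,"wx":0,"wy":0,"wz":0,"jaw":60},{"x":0,"y":0,"z":-1.4,"wx":0,"wy":0,"wz":0,"jaw":60},{"x":0,"y":0,"z":-2.0,"wx":0,"wy":0,"wz":0,"jaw":60},{"x":-0.3,"y":-0.4,"z":-2.1,"wx":0,"wy":0,"wz":0,"jaw":60},{"x":-1,"y":-1.3,"z":-2.1,"wx":0,"wy":0,"wz":0,"jaw":60},{"x":-2,"y":-2.3,"z":-2.1,"wx":0,"wy":0,"wz":0,"jaw":60},{"x":-2,"y":-2.8,"z":-2.1,"wx":0,"wy":0,"wz":0,"jaw":60},{"x":-2,"y":-2.8,"z":-2.1,"wx":0,"wy":0,"wz":0,"jaw":60}]' 20 | grep -E "clock|pos"
python3 - <<'E'
from h import *
import h
h.C={n:read_camera(n) for n in("top","side")}
foot(300,345,300,325)
for tb,sb in(((338,362,190,212),(296,316,229,250)),((364,386,192,212),(306,326,250,270)),((388,412,190,214),(308,342,271,297))):
    bt,r1=circ("top",tb,60);bs,r2=circ("side",sb,60);print("ball",np.round(bt,1),np.round(bs,1),tri(bt,bs))
for p in((316.5,321),(331,317.5)):print(plane('side',p,.018))
E
```

```text
clock: 31.45
position: [0.3467, -0.417, 0.2444]
300 .....................ooo................ooooo
301 .....................ooo.................oooo
302 .....................oo..................oooo
303 .............oooo.....o...................ooo
304 ............oooooo...oo...................ooo
305 ............oWWooo.........oo..............oo
306 .............oWooo.........oo..............oo
307 ..........oo.oooooo........oo..............oo
308 .........oWW.ooooooo.....ooooo...............
309 .........oWW..oooooooooooooooo...............
310 ..........WW...oooooooooooooooo..............
311 ..........WW...ooooooooooooooWo..............
312 ...........WW..oWooooooooooooWoo.............
313 ...........WW..ooooooooooWoooooo.............
314 ...........oW...ooooWWoooooo.................
315 ...........oWW..ooooooo.......WW.............
316 ............WW...oo...........WWW............
317 ............oWW................WW............
318 ............oWW.............##WWWo...........
319 .............WW.........#...WWWWWo...........
320 .............oWW..##...WWWWWWWWWW............
321 ..............WW..WWWWWWWWWWo................
322 ..............WWWWWWWWWoo....................
323 ..............oWWWoo.........................
324 .............................................
ball [349.4 199.6] [307.4 239.5] (array([ 0.54173328, -0.17228752,  0.13394061]), np.float64(0.0022258009263785403))
ball [374.1 201.4] [315.6 259.9] (array([ 0.53544101, -0.24152703,  0.13342935]), np.float64(0.0016210353302702565))
ball [399.5 203.5] [324.2 282.7] (array([ 0.52779633, -0.31282372,  0.13353612]), np.float64(0.001499326890584082))
[ 0.50964212 -0.328493    0.018     ]
[ 0.54659222 -0.329985    0.018     ]
```

Ball at (0.528, -0.313), z 0.1335, directly over the paper centre within about 1 mm; the edge is within about 3° of the board. The posts have not moved and the gripper is clear, so I hand in.

```bash
python3 -c "
from rig import *;print(sign_off())"
```

```text
the job is handed in; nothing more can be done
None
```

I handed the job in at about 32 s. By the cameras, the stick stands released on the paper square, within about 1 mm of its centre and about 3° of square, and the other two sticks are unmoved; the first release turned and shifted it, so I regrasped it once. No verdict came back, and I did not re-measure the blank, jar or tools.

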